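# Square a flat-edged specimen disc against the alignment bar

### The job

The white specimen disc on the black inspection platen is turned the wrong way: with your fingertips on it, turn it until its flat edge faces the steel bar, then slide it up to the bar and press it home with a steady push of about 8 N (6 to 10 N) for half a second, so that the flat lies flush along the bar. The disc must stay lying on the platen (no lifting) and it chips easily, so never push or press it with more than 20 N. Leave the bottle, jar and carton where they are and let go of the disc at the end.

Things in the scene. Friction and masses are not known exactly. Their poses are not given: they have to be found in the camera images.
- plate: Fixed inspection fixture, 260 (x) by 220 (y) mm, lying on the table. Origin: centre of its underside; +x points across it to the steel alignment bar. On it, a smooth level black platen (206 by 200 mm, ends at the bar's face) whose top is 30 mm above the origin; it is held up on stiff rubber springs: pressed down it gives about 2 N, then 2.5 N per mm, and stops hard after 6 mm.
- bar: Fixed, rigid steel alignment bar, 160 mm long (along its y), 18 mm wide, its top 8 mm above the platen at rest (4 mm below the disc's top). Origin: middle of the face that looks at the disc, level with the platen's top at rest, at x = +90 mm of the fixture; axes parallel to the fixture's, +x pointing into the bar: the disc comes from -x.
- disc: Loose white ceramic disc, about 160 g, 12 mm thick, 90 mm across (radius 45 mm), one flat edge, lying on the platen. Origin: centre of the round, on the underside; its +x axis points at the middle of the flat, 30 mm away. Slides easily on platen and bar (friction 0.2); rubber fingertips on its top with 4 to 10 N grip it far better: two spread fingertips can turn it.
- disc_flat (a point): Middle of the lower edge of the disc's flat (67 mm long), on the underside, 30 mm along the disc's +x from its origin. A red stroke on top points at it; an amber spot marks the centre. At the start the flat is turned 68 to 180 degrees, either way, from facing the bar; flush means the disc's +x is parallel to the bar's +x.
- reagent_bottle: Bystander: small amber bottle with a black cap, 38 mm diameter, 85 mm tall, loose on the table. Origin: centre of its underside.
- sample_jar: Bystander: small white jar with a blue lid, 48 mm diameter, 50 mm tall, loose on the table. Origin: centre of its underside.
- sample_carton: Bystander: small cardboard carton with a red band, 50 by 90 by 40 mm tall, loose on the table beyond the bar. Origin: centre of its underside.
Mind the look-alikes: they are no part of the job. There is more than one size of the disc; the job needs the largest.

How it is judged:
On the way:
1. the disc is held against the bar with 6 to 10 N, its flat along the bar (contact force between disc and bar between 6 and 10 N and angle between the x axis of disc and the x axis of bar, either way round below 0.05 rad and x of disc_flat in the frame of bar above -0.002 m), for 0.3 s.
At the end, for the whole second after the job is handed in: The disc lies flat and still on the platen, its flat edge flush against the alignment bar (parallel within 2 degrees, gap under 1.5 mm) and all of the flat alongside the bar, with nothing touching it but platen and bar (angle between the x axis of disc and the x axis of bar, either way round below 0.035 rad and x of disc_flat in the frame of bar above -0.0015 m and y of disc_flat in the frame of bar between -0.05 and 0.05 m and z of disc in the frame of bar between -0.0015 and 0.0015 m and angle between disc's own z axis and vertical below 0.03 rad and linear speed of disc below 0.01 m/s and contact force between disc and the fingers below 0.1 N).
It fails at once if the fingers press the disc with more than 22 N (contact force between the fingers and disc above 22 N).
It fails at once if the disc is forced against the bar with more than 22 N (contact force between disc and bar above 22 N).
It fails at once if the disc is lifted off the platen or tipped (z of disc in the frame of bar above 0.006 m or angle between disc's own z axis and vertical above 0.15 rad).
It fails at once if the bottle, jar or carton is moved (distance of any of reagent_bottle, sample_jar, sample_carton from where it was at the start of the episode above 0.015 m).
It also fails if it takes over 72 s, if anything falls off the work surface, if the arm or the gripper's body presses on something with over 40 N, if the wrist force passes 120 N, or if a joint passes its speed limit or range.

### The arm

A 6-joint arm with a two-finger parallel gripper is mounted at the origin on the work surface. World frame = base frame: x ahead of the robot, y to its left, z up, the work surface at z = 0. Lengths are in m, angles in rad, forces in N, time in s.
With the tool pointing down it reaches from about 0.35 to 0.975 m from the base axis. Payload 4.9 kg.
Tool frame: the origin (TCP) lies midway between the tips of the shut fingers; the grasp point (between the pads) lies 19 mm behind it; x points along the fingers, y is the direction in which the jaws open and shut, and the axes are right-handed (so a half turn about x gives the same grasp; the last joint's range is limited). The gripper opens to 85 mm and grips with 20 to 120 N. Pads are 22 mm wide; open, the fingers measure 114 mm over their backs; the gripper's body (76 mm by 85 mm) begins 54 mm behind the grasp point. The pads swing forward as they close: fully open they stand 13 mm farther back than shut.
Start: joints at [-1.361, 0.053, 1.613, -0, 1.476, -0.119], TCP at [0.202, -0.592, 0.231] pointing down, gripper open.
Joint ranges: [-3.01, 3.01], [-1.01, 2.22], [0.06, 2.58], [-1.02, 4.17], [0.09, 2.62], [-3.14, 3.14]. Speed limits (rad/s): [2.57, 2.57, 3.14, 3.14, 3.14, 3.14].

### API

Orientations are given as a rotation vector (axis times angle).
In Python, from station import ctrl gives the robot as it stands.
- The arm moves only by the shell command python3 -m handwheel 'ROWS' [FORCE]. ROWS is JSON, a list of rows, each a list of 3 entries, a list of its own where there are three numbers: the finger opening in m, from 0 to 0.0854, then the shift along the tool's x, y, z in m, then the turn, a rotation vector about the tool's x, y, z in degrees. In form: [[claw, [dx, dy, dz], [ax, ay, az]], ...]. A call has 1 to 10 rows; each row shifts and turns the commanded pose from where the row before left it, along the tool's axes as they then stand; what a row does not reach is not made up. A row lasts 1/12 s, in which the tool goes at most 41.7 mm and 7.16 degrees, less where a joint would pass 70% of its speed; a pose out of reach is approached as far as the arm can. A call with a gripper value outside its range is refused whole. The fingers move at their own pace and stop on an object; FORCE is the grip in N (left out, the last holds). Time passes only in rows, so rows that do not move let the fingers close. It gives the time, the measured TCP pose, the force and the opening at its end, in the units of the state.
- ctrl.get_obs(): the state, without advancing time (a new reading comes with each control period).
- ctrl.get_image(name): name is "scene" or "side" or "wrist"; returns the picture (420x560x3 uint8, red, green, blue); there is no depth.
- ctrl.camera_params(name): a dict with "vertical_fov" (degrees; the focal length in pixels is half the picture's height over the tangent of half this angle, whatever the lens; pixels are square), "cx", "cy" (the principal point, pixels), "rvec" (rotation vector, rad) and "tvec" (3), from world to camera coordinates, as OpenCV has them; the wrist camera has in their place "T_tool_cam" (4x4, takes a point from camera to tool coordinates, whose origin is the TCP and whose axes are the tool frame's). Camera axes: x right, y down, z forward; pixel columns grow to the right and rows downward; lengths in m; the calibration is good to about 2 mm. A picture is of the moment at which its call begins: read the wrist's pose just before it. camera_params takes no time and is no camera call.
- ctrl.finish_job(): hands the job in, once; it reports no verdict.
Trained networks look in the newest picture that a camera, given by its name, has taken for a name from the list of things; names that differ only in an ending like _2 or _b are one class to them, and where a whole thing is asked for, a point or a joint stands for the part that bears it (a point fixed in the world has none). Each returns a list of dicts, best first, with "score" (0 to 1); they miss things now and then, are a little off and sometimes report something else, mostly with a low value. They report only what shows in the picture. A call takes as long as a camera call. They do not tell look-alikes from the thing itself.
- ctrl.look_for(thing, camera): "box" ([centre column, centre row, width, height] in pixels, round what is visible of it).
- ctrl.silhouettes(thing, camera): "mask" (420x560 bool, what is visible of it) and "box" ([centre column, centre row, width, height] in pixels, round what is visible of it).
- ctrl.tip_of(thing, camera): "centre" ([row, column] in pixels: a listed point, or the origin of a listed thing).
The state is a dict: "t": time; "q": joint angles; "dq": joint speeds; "effort": joint torques, N m; "tool_pos": TCP position; "tool_rot": TCP orientation; "contact_force": force on the tool from outside, world axes, zero at the start; "wrist_torque": the same for the moment, N m; "opening": finger opening in m.
Only numpy, scipy, OpenCV 4.12 (cv2) and the standard library are available. Lean on these libraries where they do the work, as an engineer would, in place of code of your own. Each camera call takes 0.05 s, during which the arm holds its last target.

## Working session

There is one attempt and no reset: what is moved stays moved. The work goes in short steps, Python scripts to look and compute and a shell command to move; the robot and the scene stay as the last step left them, time stands still between calls to the robot, and variables do not carry over. Pictures are saved under pics/ and viewed, and the job is handed in when it is done.

```bash
ls; mkdir -p pics; cat > h.py <<'E'
import numpy as np, cv2
from station import ctrl
from scipy.spatial.transform import Rotation as R
def cam(name, obs=None):
    p=ctrl.camera_params(name)
    f=210/np.tan(np.radians(p['vertical_fov'])/2)
    K=np.array([[f,0,p['cx']],[0,f,p['cy']],[0,0,1]])
    if 'rvec' in p:
        Rm=R.from_rotvec(np.ravel(p['rvec'])).as_matrix(); t=np.ravel(p['tvec'])
        return K,Rm.T,-Rm.T@t   # cam->world rot, cam centre
    o=obs or ctrl.get_obs()
    T=np.eye(4);T[:3,:3]=R.from_rotvec(o['tool_rot']).as_matrix();T[:3,3]=o['tool_pos']
    T=T@np.array(p['T_tool_cam']); return K,T[:3,:3],T[:3,3]
def ray(c,col,row,z):
    K,A,C=c; d=A@np.linalg.inv(K)@np.array([col,row,1.]); return C+d*(z-C[2])/d[2]
def proj(c,P):
    K,A,C=c; v=K@A.T@(np.asarray(P)-C); return v[:2]/v[2]
def save(im,name): cv2.imwrite('pics/'+name,im[:,:,::-1])
E
python3 - <<'E'
from h import *
o=ctrl.get_obs(); print({k:np.round(v,3) for k,v in o.items()})
for n in ['scene','side','wrist']:
    p=ctrl.camera_params(n); print(n,{k:np.round(v,3) for k,v in p.items()})
    save(ctrl.get_image(n),n+'0.png')
    for th in ['disc','disc_flat','bar','plate']:
        try: print(th,[(np.round(d['centre'],1),round(d['score'],2)) for d in ctrl.tip_of(th,n)][:4], [(np.round(d['box'],0),round(d['score'],2)) for d in ctrl.look_for(th,n)][:4])
        except Exception as e: print(th,e)
E
```

```text
pics
{'t': np.float64(0.0), 'q': array([-1.361,  0.053,  1.614,  0.   ,  1.476, -0.119]), 'dq': array([-0.001,  0.001,  0.001, -0.   , -0.001,  0.   ]), 'effort': array([-2.0000e-03, -3.9369e+01, -3.7018e+01, -0.0000e+00,  7.0000e-03,
       -0.0000e+00]), 'tool_pos': array([ 0.202, -0.591,  0.23 ]), 'tool_rot': array([ 2.044,  0.341, -2.044]), 'contact_force': array([ 1.024, -0.2  ,  0.068]), 'wrist_torque': array([-0.024, -0.036,  0.033]), 'opening': np.float64(0.085)}
scene {'vertical_fov': np.float64(47.23), 'cx': np.float64(283.829), 'cy': np.float64(213.452), 'rvec': array([ 0.65 ,  2.543, -1.26 ]), 'tvec': array([ 0.473, -0.151,  1.33 ])}
disc [(array([200.6, 349.8]), 0.79), (array([301.2, 367.5]), 0.71), (array([226.7, 300.1]), 0.66)] [(array([353., 198.,  26.,  20.]), 0.71), (array([368., 298.,  35.,  26.]), 0.69), (array([302., 229.,  46.,  36.]), 0.58)]
disc_flat [(array([300.8, 381.3]), 0.97), (array([222.2, 309.4]), 0.77), (array([199.2, 343. ]), 0.76)] [(array([369., 295.,  36.,  29.]), 0.94), (array([301., 229.,  45.,  31.]), 0.62), (array([356., 199.,  26.,  21.]), 0.
[... 611 characters left out ...]
258.7, 294.6]), 0.9), (array([283.4, 391.2]), 0.71), (array([391.3, 203.3]), 0.65)] [(array([401., 293.,  45.,  36.]), 0.8), (array([207., 370.,  45.,  44.]), 0.7), (array([275., 255.,  55.,  49.]), 0.61)]
bar [(array([215.7, 234.8]), 0.91)] [(array([231., 216.,  78.,  56.]), 0.87)]
plate [] [(array([272., 268., 188., 159.]), 0.8), (array([275., 254.,  52.,  47.]), 0.42)]
wrist {'vertical_fov': np.float64(61.198), 'cx': np.float64(279.706), 'cy': np.float64(207.498), 'T_tool_cam': array([[-0.001, -0.309,  0.951, -0.143],
       [ 1.   , -0.001,  0.001, -0.001],
       [ 0.   ,  0.951,  0.309, -0.08 ],
       [ 0.   ,  0.   ,  0.   ,  1.   ]])}
disc [] []
disc_flat [] []
bar [] []
plate [] []
```

View pics/scene0.png

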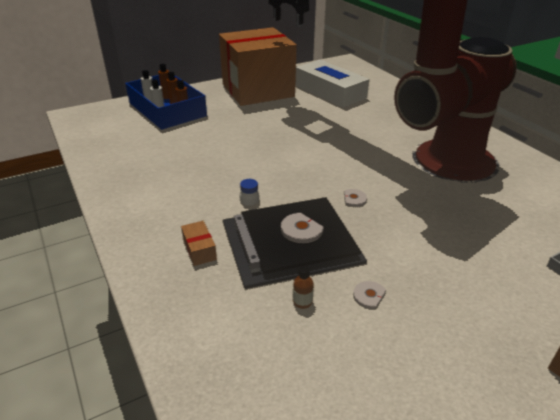

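View pics/side0.png

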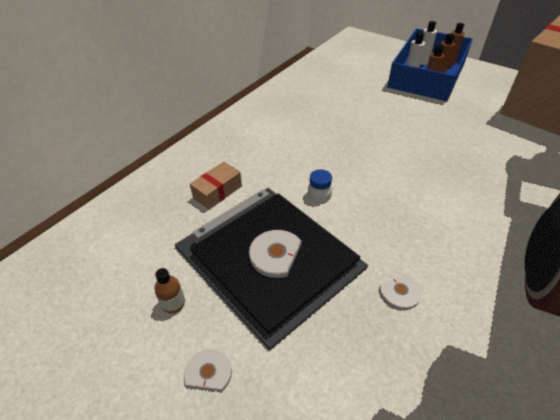

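Three discs show in the side view: (276,255) on the platen, (404,292) and (208,370) on the table. The one on the platen is the largest and fits the description. The bar is at the platen's upper-left edge, and the flat points right, away from it. Next I'll measure positions and enlarge a crop to confirm.

```bash
python3 - <<'E'
from h import *
cs={n:cam(n) for n in ['scene','side']}
for n in cs:
    im=ctrl.get_image(n)
    x,y=(302,229) if n=='scene' else (265,260)
    w=80 if n=='scene' else 100
    save(cv2.resize(im[y-w*3//4:y+w*3//4,x-w:x+w],(800,600),interpolation=cv2.INTER_CUBIC),n+'crop.png'); print(n,x-w,y-w*3//4,800/(2*w))
# discs top z: platen .030+.012 ; table .012?
for nm,z,pts in [('discPlat',.042,{'scene':(301.5,226),'side':(277.5,251.5)}),('d2',.01,{'scene':(355,197),'side':(401,289)}),('d3',.01,{'scene':(371,294),'side':(208,371)}),]:
    for n,p in pts.items(): print(nm,n,ray(cs[n],*p,z).round(4))
for n,row,col in [('scene',236.9,249.3),('side',215.7,234.8)]: print('bar',n,ray(cs[n],col,row,.03).round(4))
for th,z in [('reagent_bottle',0),('sample_jar',0),('sample_carton',0)]:
    for n in cs:
        for d in ctrl.tip_of(th,n)[:2]: print(th,n,round(d['score'],2),ray(cs[n],d['centre'][1],d['centre'][0],z).round(3))
E
```

```text
scene 222 169 5.0
side 165 185 4.0
discPlat scene [0.5529 0.0994 0.042 ]
discPlat side [0.5463 0.099  0.042 ]
d2 scene [0.3605 0.0302 0.01  ]
d2 side [0.3579 0.0253 0.01  ]
d3 scene [0.5207 0.3051 0.01  ]
d3 side [0.5159 0.3018 0.01  ]
bar scene [0.6602 0.0662 0.03  ]
bar side [0.6631 0.0711 0.03  ]
reagent_bottle scene 0.59 [0.639 0.248 0.   ]
reagent_bottle side 0.7 [0.64 0.26 0.  ]
sample_jar scene 0.88 [ 0.581 -0.084  0.   ]
sample_jar side 0.85 [ 0.586 -0.096  0.   ]
sample_carton scene 0.86 [0.752 0.031 0.   ]
sample_carton side 0.55 [0.759 0.02  0.   ]
```

View pics/scenecrop.png

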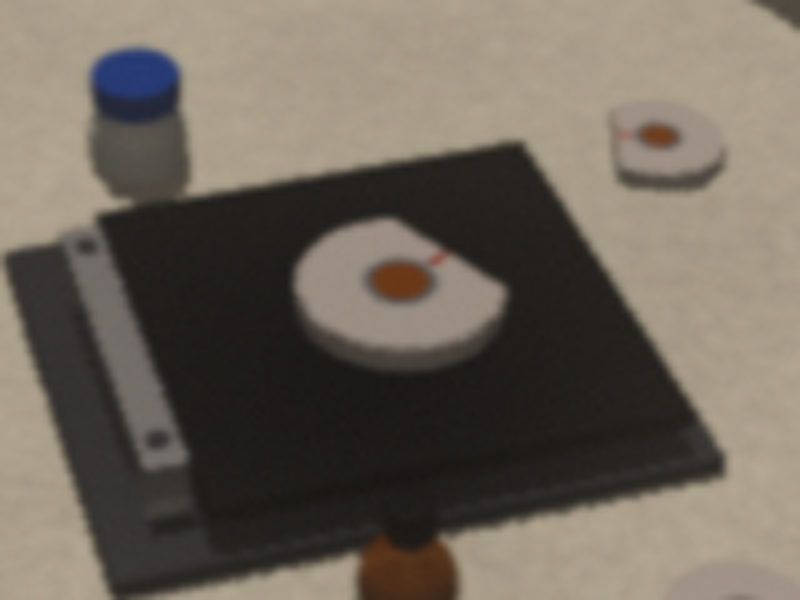

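View pics/sidecrop.png

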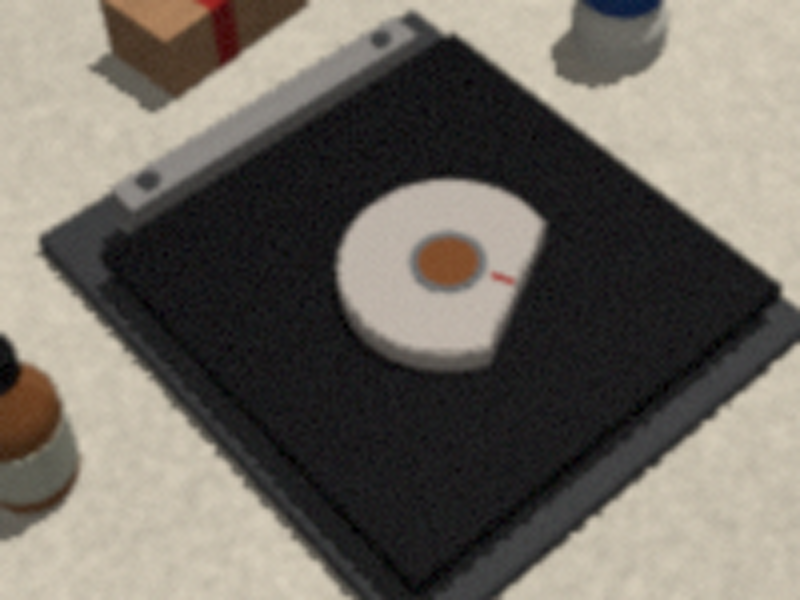

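```bash
python3 - <<'E'
from h import *
cs={n:cam(n) for n in ['scene','side']}
off={'scene':(222,169,5.),'side':(165,185,4.)}
def w(n,c,r,z): a=off[n]; return ray(cs[n],a[0]+c/a[2],a[1]+r/a[2],z)
P={'scene':dict(b1=(97,235),b2=(187,460),c=(400,280),s=(450,254),f1=(393,219),f2=(507,291)),
'side':dict(b1=(420,38),b2=(132,212),c=(448,262),s=(516,283),f1=(546,222),f2=(492,354))}
for n in P:
    q={k:w(n,*v,.038 if k[0]=='b' else .042) for k,v in P[n].items()}
    print(n,{k:v[:2].round(4) for k,v in q.items()})
    d=q['b1']-q['b2']; print('bar len',np.linalg.norm(d),'bar +x ang',np.degrees(np.arctan2(d[0],-d[1])) )
    e=q['s']-q['c']; print('disc stroke ang',np.degrees(np.arctan2(e[1],e[0])))
    e=(q['f1']+q['f2'])/2-q['c']; print('mid flat ang',np.degrees(np.arctan2(e[1],e[0])),np.linalg.norm(e))
    e=q['f1']-q['f2']; print('flat dir',np.degrees(np.arctan2(e[1],e[0])),np.linalg.norm(e))
E
```

```text
scene {'b1': array([0.6484, 0.0024]), 'b2': array([0.6784, 0.1503]), 'c': array([0.5503, 0.097 ]), 's': array([0.5221, 0.0917]), 'f1': array([0.531 , 0.0584]), 'f2': array([0.5142, 0.1249])}
bar len 0.15087655603408354 bar +x ang -11.454396742309013
disc stroke ang -169.44035249299722
mid flat ang -169.170513123626 0.02817948910793387
flat dir -75.76768888130209 0.0685887282607915
side {'b1': array([ 0.6394, -0.0031]), 'b2': array([0.6746, 0.1519]), 'c': array([0.5482, 0.0979]), 's': array([0.5197, 0.0905]), 'f1': array([0.5277, 0.0572]), 'f2': array([0.5075, 0.1241])}
bar len 0.1589780215820178 bar +x ang -12.809550802431499
disc stroke ang -165.50848938459734
mid flat ang -166.78878019461447 0.031440705635035156
flat dir -73.24896085285992 0.06982649073832287
```

```bash
python3 - <<'E'
from h import *
o=ctrl.get_obs(); A=R.from_rotvec(o['tool_rot']).as_matrix(); print(A.round(4)); print('yaw of tool y',np.degrees(np.arctan2(A[1,1],A[0,1])),'q1,q6 deg',np.degrees(o['q'][[0,5]]))
print(o['tool_pos'], A.T@(np.array([.548,.098,.20])-o['tool_pos']))
for i in range(3): print(ctrl.get_obs()['contact_force'].round(2))
E
```

```text
[[ 0.000e+00  3.229e-01 -9.464e-01]
 [ 1.000e-04 -9.464e-01 -3.229e-01]
 [-1.000e+00 -0.000e+00 -0.000e+00]]
yaw of tool y -71.16204446031163 q1,q6 deg [-77.9797815   -6.81780819]
[ 0.2018102  -0.5914893   0.23127296] [ 0.03130947 -0.54077351 -0.55027683]
[-1.02 -0.29  0.14]
[-1.02 -0.29  0.14]
[-1.02 -0.29  0.14]
```

```bash
python3 -m handwheel '[[0.0854,[0,-0.0285,-0.029],[0,0,0]],[0.0854,[0,-0.0285,-0.029],[0,0,0]],[0.0854,[0,-0.0285,-0.029],[0,0,0]],[0.0854,[0,-0.0285,-0.029],[0,0,0]],[0.0854,[0,-0.0285,-0.029],[0,0,0]],[0.0854,[0,-0.0285,-0.029],[0,0,0]],[0.0854,[0,-0.0285,-0.029],[0,0,0]],[0.0854,[0,-0.0285,-0.029],[0,0,0]],[0.0854,[0,-0.0285,-0.029],[0,0,0]],[0.0854,[0,-0.0285,-0.029],[0,0,0]]]'
python3 -m handwheel '[[0.0854,[0,-0.0285,-0.029],[0,0,0]],[0.0854,[0,-0.0285,-0.029],[0,0,0]],[0.0854,[0,-0.0285,-0.029],[0,0,0]],[0.0854,[0,-0.0285,-0.029],[0,0,0]],[0.0854,[0,-0.0285,-0.029],[0,0,0]],[0.0854,[0,-0.0285,-0.029],[0,0,0]],[0.0854,[0,-0.0285,-0.029],[0,0,0]],[0.0854,[0,-0.0285,-0.029],[0,0,0]],[0.042,[0,-0.0285,-0.029],[0,0,0]],[0.042,[0,0,0],[0,0,0]]]' 20
python3 -m handwheel '[[0.042,[0,0,0],[0,0,0]],[0.042,[0,0,0],[0,0,0]],[0.042,[0,0,0],[0,0,0]]]'
python3 - <<'E'
from h import *
o=ctrl.get_obs(); c=cam('wrist',o); im=ctrl.get_image('wrist'); save(im,'w1.png'); print(o['tool_pos'],o['opening'],o['t'],o['contact_force'])
for th,z in [('disc',.03),('disc_flat',.03),('bar',.03)]: print(th,[(round(d['score'],2),np.round(d['centre'],1),ray(c,d['centre'][1],d['centre'][0],z).round(4)) for d in ctrl.tip_of(th,'wrist')])
E
```

```text
t: 2.58
tool_pos: [0.3847, -0.2263, 0.2316]
tool_rot: [2.044, 0.338, -2.043]
contact_force: [0.1, -0.4, -0.1]
opening: 0.0851
t: 3.42
tool_pos: [0.55, 0.1044, 0.2311]
tool_rot: [2.042, 0.348, -2.04]
contact_force: [-1.2, -0.2, 0.1]
opening: 0.064
t: 3.67
tool_pos: [0.5482, 0.098, 0.2313]
tool_rot: [2.044, 0.338, -2.044]
contact_force: [-0.2, -0.2, 0.6]
opening: 0.0421
[0.54816861 0.09801994 0.23132414] 0.04213660596755258 3.6667 [-0.15051163 -0.18728149  0.56991533]
disc [(0.93, array([174.1, 282.6]), array([0.5513, 0.0968, 0.03  ])), (0.86, array([331. , 290.3]), array([0.3802, 0.0289, 0.03  ])), (0.66, array([135.4,  85.7]), array([0.5266, 0.2871, 0.03  ]))]
disc_flat [(0.75, array([204.1, 279.8]), array([0.521 , 0.0894, 0.03  ])), (0.74, array([137.7,  66.2]), array([0.5184, 0.3044, 0.03  ])), (0.56, array([322.2, 302.6]), array([0.3959, 0.0195, 0.03  ]))]
bar [(0.58, array([ 71.1, 346.5]), array([0.6599, 0.0728, 0.03  ]))]
```

View pics/w1.png

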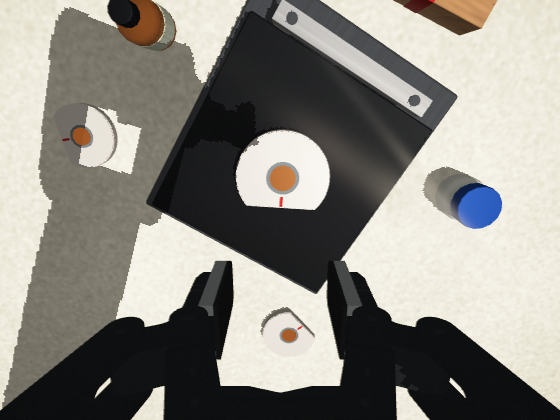

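The wrist view shows the disc with its amber centre at (282,178), and the flat edge runs from (246,206) to (315,210). The bar's inner edge runs from about (272,22) to (420,118), and nothing is near the fingers. Next I'll fit the disc outline and the bar edge.

```bash
cat >> h.py <<'E'
def fitdisc(im,c,seed,z=.042):
    """top outline of the white disc: centre + flat angle in world, from wrist image"""
    hsv=cv2.cvtColor(im,cv2.COLOR_RGB2HSV); m=((hsv[...,2]>110)).astype(np.uint8)
    n,l,s,_=cv2.connectedComponentsWithStats(m); k=l[seed[1],seed[0]]
    cnt=max(cv2.findContours((l==k).astype(np.uint8),cv2.RETR_EXTERNAL,cv2.CHAIN_APPROX_NONE)[0],key=len)[:,0]
    P=np.array([ray(c,u,v,z)[:2] for u,v in cnt])
    from scipy.optimize import least_squares
    def res(p):
        d=P-p[:2]; n=np.array([np.cos(p[2]),np.sin(p[2])]); rr=np.hypot(*d.T)-.045; f=d@n-.030
        return np.maximum(rr,f)
    best=None
    for a in np.radians(np.arange(0,360,30)):
        r=least_squares(res,[*P.mean(0),a],loss='soft_l1',f_scale=.001)
        if best is None or r.cost<best.cost: best=r
    return best.x[:2],np.degrees(best.x[2])%360,np.sqrt(np.mean(best.fun**2)),len(cnt)
E
python3 - <<'E'
from h import *
o=ctrl.get_obs(); c=cam('wrist',o); im=cv2.imread('pics/w1.png')[:,:,::-1].copy()
print(fitdisc(im,c,(262,165)))
save(cv2.resize(im[0:150,230:430],(800,600),interpolation=cv2.INTER_CUBIC),'w1bar.png')
# amber
hsv=cv2.cvtColor(im,cv2.COLOR_RGB2HSV); m=(hsv[...,1]>120)&(hsv[...,2]>80); m[:150]=0;m[205:]=0;m[:,:240]=0;m[:,330:]=0
r,q=np.nonzero(m); print(q.mean(),r.mean(),ray(c,q.mean(),r.mean(),.042))
E
```

```text
(array([0.55064418, 0.09655066]), np.float64(194.78719314101323), np.float64(0.000474297685902454), 261)
282.05961538461537 178.6903846153846 [0.54952306 0.09666763 0.042     ]
```

View pics/w1bar.png

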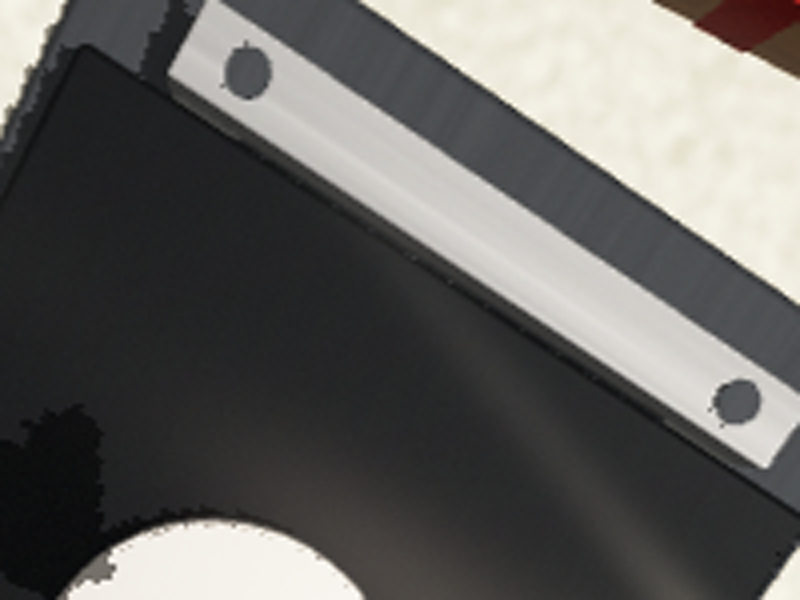

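```bash
python3 - <<'E'
from h import *
o=ctrl.get_obs(); c=cam('wrist',o)
a=ray(c,272.5,18.75,.038);b=ray(c,422,117,.038); d=a-b
th=np.arctan2(-d[0],d[1]); print(a,b,np.linalg.norm(d),'bar x ang',np.degrees(th))
n=np.array([np.cos(th),np.sin(th)]); m=((a+b)/2)[:2]
dc=np.array([.5503,.0966]); print('centre dist to bar face',(m-dc)@n,'y offset',(dc-m)@np.array([-n[1],n[0]]))
A=R.from_rotvec(o['tool_rot']).as_matrix(); print(A.T@(np.array([*dc,.05])-o['tool_pos']))
print('turn',(np.degrees(th)-194.8)%360)
E
```

```text
[0.67772426 0.14893316 0.038     ] [ 0.64494193 -0.00687453  0.038     ] 0.1592190897606358 bar x ang -11.881868309491527
centre dist to bar face 0.11391898534609482 y offset 0.0021617092769159263
[ 0.18153518  0.0018224  -0.0014419 ]
turn 153.31813169050847
```

```bash
python3 -m handwheel '[[0.042,[0.03,0.0018,-0.0014],[0,0,0]],[0.042,[0.035,0,0],[4,0,0]],[0.042,[0.035,0,0],[0,0,0]],[0.042,[0.035,0,0],[0,0,0]],[0.042,[0.02,0,0],[0,0,0]],[0.042,[0.015,0,0],[0,0,0]],[0.042,[0,0,0],[0,0,0]],[0.042,[0,0,0],[0,0,0]],[0.042,[0,0,0],[0,0,0]],[0.042,[0,0,0],[0,0,0]]]'
python3 - <<'E'
from h import *
o=ctrl.get_obs(); c=cam('wrist',o); save(ctrl.get_image('wrist'),'w2.png'); im=ctrl.get_image('side');save(cv2.resize(im[185:325,170:370],(800,560)),'s2.png')
print(o['tool_pos'].round(4), R.from_rotvec(o['tool_rot']).as_matrix()[:,1].round(4),o['contact_force'])
E
```

```text
t: 4.7
tool_pos: [0.5519, 0.0975, 0.0635]
tool_rot: [2.087, 0.271, -2.08]
contact_force: [0.8, -0.9, -0.5]
opening: 0.0421
[0.5519 0.0975 0.0635] [ 2.558e-01 -9.667e-01  8.000e-04] [ 0.79529071 -0.93415377 -0.53408622]
```

View pics/w2.png

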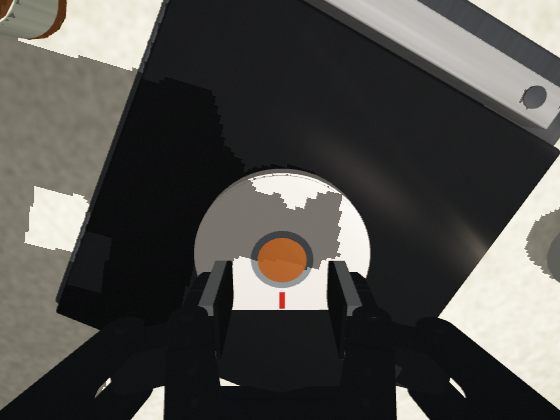

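View pics/s2.png

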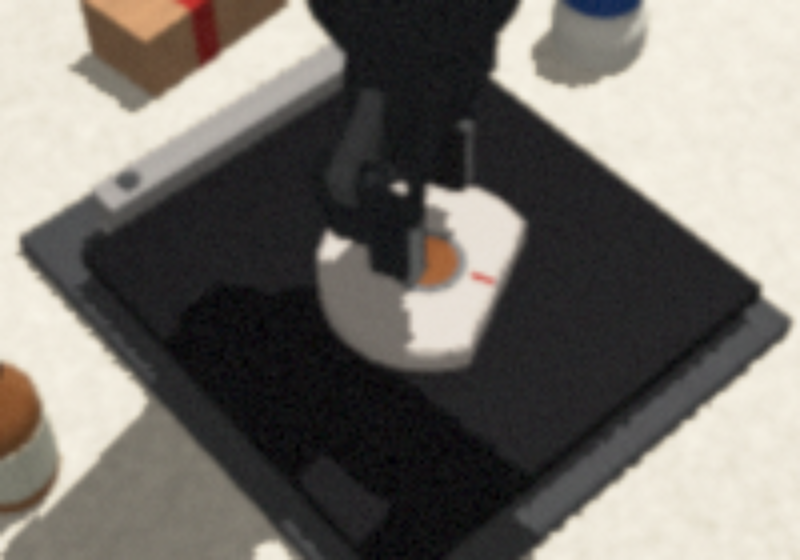

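The fingers straddle the amber spot, above the disc, and clear of everything else. I'll trim the centring and descend slowly, watching the force.

```bash
python3 -m handwheel '[[0.042,[0.003,0.0005,0.0018],[0,0,0]],[0.042,[0.003,0,0],[0,0,0]],[0.042,[0.003,0,0],[0,0,0]],[0.042,[0.003,0,0],[0,0,0]],[0.042,[0,0,0],[0,0,0]],[0.042,[0,0,0],[0,0,0]]]'
python3 -m handwheel '[[0.042,[0.002,0,0],[0,0,0]],[0.042,[0.002,0,0],[0,0,0]],[0.042,[0,0,0],[0,0,0]],[0.042,[0,0,0],[0,0,0]]]'
```

```text
t: 5.3
tool_pos: [0.5484, 0.0967, 0.0488]
tool_rot: [2.082, 0.271, -2.084]
contact_force: [-0.4, 0.4, 0.2]
opening: 0.0417
t: 5.63
tool_pos: [0.5486, 0.0967, 0.0451]
tool_rot: [2.083, 0.271, -2.084]
contact_force: [-0.6, -0.0, 0.1]
opening: 0.0421
```

```bash
python3 -m handwheel '[[0.042,[0.002,0,-0.001],[0,0,0]],[0.042,[0.001,0,0],[0,0,0]],[0.042,[0,0,0],[0,0,0]],[0.042,[0,0,0],[0,0,0]]]'
python3 -m handwheel '[[0.042,[0.001,0,0],[0,0,0]],[0.042,[0.001,0,0],[0,0,0]],[0.042,[0,0,0],[0,0,0]],[0.042,[0,0,0],[0,0,0]]]'
```

```text
t: 5.97
tool_pos: [0.5496, 0.097, 0.0422]
tool_rot: [2.083, 0.271, -2.084]
contact_force: [0.1, 0.9, -0.8]
opening: 0.0422
t: 6.3
tool_pos: [0.5497, 0.097, 0.0403]
tool_rot: [2.083, 0.271, -2.083]
contact_force: [-0.8, 0.0, 0.5]
opening: 0.0419
```

```bash
python3 -m handwheel '[[0.042,[0.001,0,0],[0,0,0]],[0.042,[0.001,0,0],[0,0,0]],[0.042,[0,0,0],[0,0,0]],[0.042,[0,0,0],[0,0,0]]]'
python3 -m handwheel '[[0.042,[0.001,0,0],[0,0,0]],[0.042,[0,0,0],[0,0,0]],[0.042,[0,0,0],[0,0,0]]]'
```

```text
t: 6.63
tool_pos: [0.5502, 0.097, 0.0391]
tool_rot: [2.084, 0.271, -2.082]
contact_force: [-1.4, 0.4, 4.8]
opening: 0.0419
t: 6.88
tool_pos: [0.5504, 0.097, 0.0385]
tool_rot: [2.085, 0.271, -2.082]
contact_force: [-1.1, -0.1, 6.1]
opening: 0.0424
```

```bash
python3 -m handwheel '[[0.042,[0.001,0,0],[0,0,0]],[0.042,[0,0,0],[0,0,0]],[0.042,[0,0,0],[0,0,0]],[0.042,[0,0,0],[-3,0,0]],[0.042,[0,0,0],[-5,0,0]],[0.042,[0,0,0],[-5,0,0]],[0.042,[0,0,0],[-3,0,0]],[0.042,[0,0,0],[0,0,0]]]'
python3 - <<'E'
from h import *
o=ctrl.get_obs(); A=R.from_rotvec(o['tool_rot']).as_matrix(); print(np.degrees(np.arctan2(A[1,1],A[0,1])))
c=cam('side'); im=ctrl.get_image('side');save(cv2.resize(im[185:325,170:370],(800,560)),'s3.png')
E
```

```text
t: 7.55
tool_pos: [0.5517, 0.0972, 0.0383]
tool_rot: [1.921, 0.53, -1.912]
contact_force: [0.1, 0.3, 7.2]
opening: 0.0419
-59.07072048183905
```

View pics/s3.png

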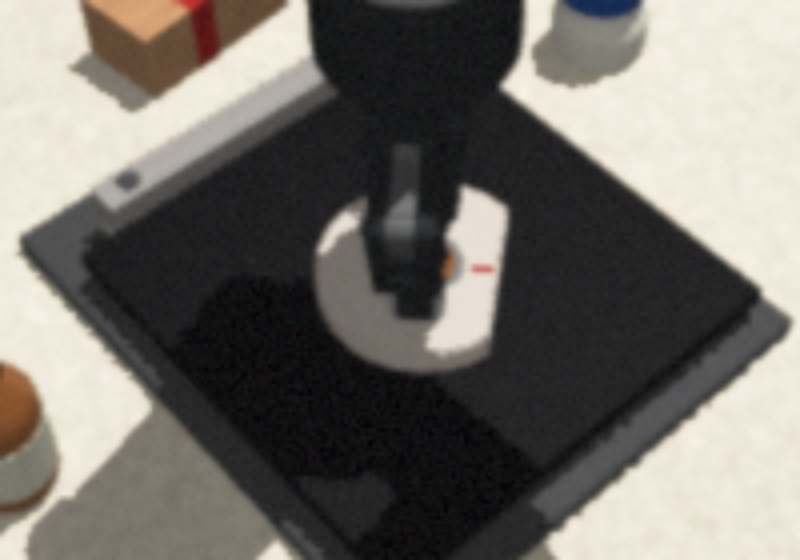

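The disc turned with the fingers: the stroke went from sloping to level in the crop. About 137° remain, at about 7 N of pressure.

```bash
python3 -m handwheel '[[0.042,[0,0,0],[-3,0,0]],[0.042,[0,0,0],[-6,0,0]],[0.042,[0,0,0],[-6,0,0]],[0.042,[0,0,0],[-6,0,0]],[0.042,[0,0,0],[-6,0,0]],[0.042,[0,0,0],[-6,0,0]],[0.042,[0,0,0],[-6,0,0]],[0.042,[0,0,0],[-3,0,0]],[0.042,[0,0,0],[0,0,0]]]'
python3 -c "
from h import *
o=ctrl.get_obs(); A=R.from_rotvec(o['tool_rot']).as_matrix(); print(np.degrees(np.arctan2(A[1,1],A[0,1])), A[:,0])"
```

```text
t: 8.35
tool_pos: [0.5516, 0.0974, 0.0383]
tool_rot: [1.428, 1.051, -1.421]
contact_force: [0.3, 0.7, 6.9]
opening: 0.0422
-17.064485129246222 [ 4.07274427e-03  8.69478634e-04 -9.99991328e-01]
```

```bash
python3 -m handwheel '[[0.042,[0,0,0],[-3,0,0]],[0.042,[0,0,0],[-6,0,0]],[0.042,[0,0,0],[-6,0,0]],[0.042,[0,0,0],[-6,0,0]],[0.042,[0,0,0],[-6,0,0]],[0.042,[0,0,0],[-6,0,0]],[0.042,[0,0,0],[-6,0,0]],[0.042,[0,0,0],[-6,0,0]],[0.042,[0,0,0],[-3,0,0]],[0.042,[0,0,0],[0,0,0]]]'
python3 -m handwheel '[[0.042,[0,0,0],[-3,0,0]],[0.042,[0,0,0],[-6,0,0]],[0.042,[0,0,0],[-6,0,0]],[0.042,[0,0,0],[-6,0,0]],[0.042,[0,0,0],[-6,0,0]],[0.042,[0,0,0],[-6,0,0]],[0.042,[0,0,0],[-6,0,0]],[0.042,[0,0,0],[-5,0,0]],[0.042,[0,0,0],[-3,0,0]],[0.042,[0,0,0],[0,0,0]]]'
python3 - <<'E'
from h import *
o=ctrl.get_obs(); A=R.from_rotvec(o['tool_rot']).as_matrix(); print(np.degrees(np.arctan2(A[1,1],A[0,1])), A[:,0])
im=ctrl.get_image('side');save(cv2.resize(im[185:325,170:370],(800,560)),'s4.png')
save(ctrl.get_image('wrist'),'w4.png')
E
```

```text
t: 9.18
tool_pos: [0.5512, 0.0973, 0.0381]
tool_rot: [0.804, 1.415, -0.801]
contact_force: [-0.8, 1.2, 8.0]
opening: 0.0422
t: 10.02
tool_pos: [0.5509, 0.0971, 0.0379]
tool_rot: [0.165, 1.562, -0.165]
contact_force: [-1.8, 0.8, 6.9]
opening: 0.0419
77.94788796841657 [ 2.32502474e-03 -2.03497871e-05 -9.99997297e-01]
```

View pics/s4.png

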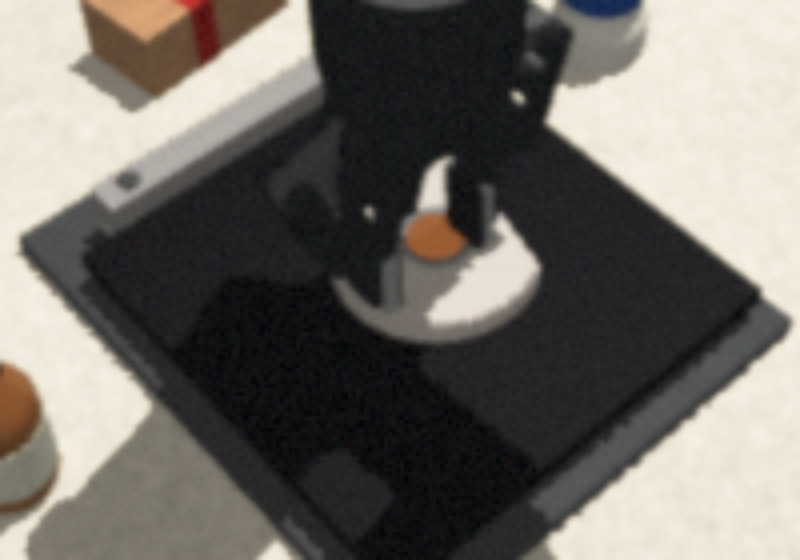

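View pics/w4.png

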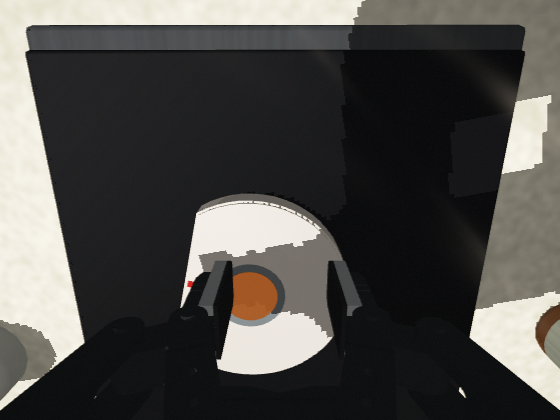

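The disc slipped under the fingers. Its flat now faces roughly toward the jar (red mark at (190,284)), and its centre is off to one side. I'll lift clear and measure again.

```bash
python3 -m handwheel '[[0.042,[-0.004,0,0],[0,0,0]],[0.042,[-0.012,0,0],[0,0,0]],[0.042,[-0.03,0,0],[0,0,0]],[0.042,[-0.03,0,0],[0,0,0]],[0.042,[-0.025,0,0],[0,0,0]],[0.042,[-0.01,0,0],[0,0,0]],[0.042,[0,0,0],[0,0,0]],[0.042,[0,0,0],[0,0,0]]]'
python3 - <<'E'
from h import *
o=ctrl.get_obs(); c=cam('wrist',o); im=ctrl.get_image('wrist'); save(im,'w5.png'); print(o['tool_pos'],o['contact_force'])
for d in ctrl.tip_of('disc','wrist'): print(d, ray(c,d['centre'][1],d['centre'][0],.03))
for d in ctrl.tip_of('disc_flat','wrist'): print(d, ray(c,d['centre'][1],d['centre'][0],.03))
E
```

```text
t: 10.78
tool_pos: [0.5495, 0.097, 0.147]
tool_rot: [0.167, 1.564, -0.167]
contact_force: [0.6, -0.9, 0.1]
opening: 0.0418
[0.54946438 0.09695022 0.1469648 ] [ 0.60677312 -0.88428654  0.06452151]
{'centre': [211.3, 261.6], 'score': 0.77} [0.55462897 0.08240473 0.03      ]
{'centre': [99.3, 526.1], 'score': 0.57} [0.51315528 0.28187991 0.03      ]
{'centre': [78.7, 552.3], 'score': 0.96} [0.50310393 0.2995037  0.03      ]
{'centre': [207.1, 225.9], 'score': 0.68} [0.5455323  0.05635189 0.03      ]
```

View pics/w5.png

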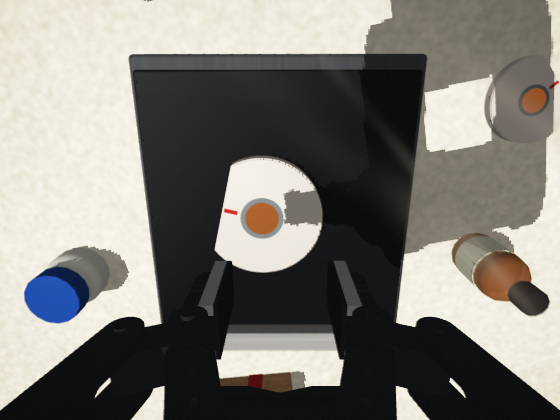

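```bash
sed -i 's/>110)/>75)/' h.py; python3 - <<'E'
from h import *
o=ctrl.get_obs(); c=cam('wrist',o); im=cv2.imread('pics/w5.png')[:,:,::-1].copy()
x,a,e,n=fitdisc(im,c,(262,180)); print(x,a,e,n)
th=-11.9; print('turn',(th-a+180)%360-180)
A=R.from_rotvec(o['tool_rot']).as_matrix(); print(A.T@(np.array([*x,.045])-o['tool_pos']), 'yaw y',np.degrees(np.arctan2(A[1,1],A[0,1])),np.degrees(o['q'][5]))
E
```

```text
[0.5526312  0.08310047] 244.55872946353418 0.0006880944472566653 335
turn 103.54127053646584
[ 0.09959189 -0.01241797  0.00774626] yaw y 77.83797704164446 -75.47413610898874
```

```bash
python3 -m handwheel '[[0.042,[0,0,0],[7,0,0]],[0.042,[0,0,0],[7,0,0]],[0.042,[0,0,0],[7,0,0]],[0.042,[0,0,0],[7,0,0]],[0.042,[0,0,0],[7,0,0]],[0.042,[0,0,0],[7,0,0]],[0.042,[0,0,0],[7,0,0]],[0.042,[0,0,0],[7,0,0]],[0.042,[0,0,0],[7,0,0]],[0.042,[0,0,0],[7,0,0]]]'
python3 -m handwheel '[[0.042,[0,0,0],[7,0,0]],[0.042,[0,0,0],[7,0,0]],[0.042,[0,0,0],[7,0,0]],[0.042,[0,0,0],[7,0,0]],[0.042,[0,0,0],[5,0,0]],[0.042,[0,0,0],[0,0,0]],[0.042,[0,0,0],[0,0,0]]]'
python3 - <<'E'
from h import *
o=ctrl.get_obs(); c=cam('wrist',o); im=ctrl.get_image('wrist'); save(im,'w6.png')
A=R.from_rotvec(o['tool_rot']).as_matrix(); print(A.round(4))
for z0 in (.042,):
  for d in ctrl.tip_of('disc','wrist')[:2]: print(d)
print(o['tool_pos'],A.T@(np.array([.5526,.0831,.046])-o['tool_pos']),'yaw y',np.degrees(np.arctan2(A[1,1],A[0,1])),o['wrist_torque'],o['contact_force'])
E
```

```text
t: 11.77
tool_pos: [0.5485, 0.0969, 0.145]
tool_rot: [1.111, 1.271, -1.115]
contact_force: [0.2, -0.3, -0.1]
opening: 0.042
t: 12.35
tool_pos: [0.5488, 0.0969, 0.1456]
tool_rot: [1.521, 0.971, -1.526]
contact_force: [-0.8, -0.3, -0.1]
opening: 0.0418
[[-2.900e-03  9.061e-01 -4.231e-01]
 [-1.000e-04 -4.231e-01 -9.061e-01]
 [-1.000e+00 -2.600e-03  1.400e-03]]
{'centre': [169.0, 434.3], 'score': 0.74}
{'centre': [217.1, 300.8], 'score': 0.7}
[0.54880613 0.09688914 0.14561232] [0.09960297 0.00952586 0.01075422] yaw y -25.031075632315932 [-0.00222519 -0.00843283 -0.00905879] [-0.84981349 -0.28209143 -0.10094709]
```

View pics/w6.png

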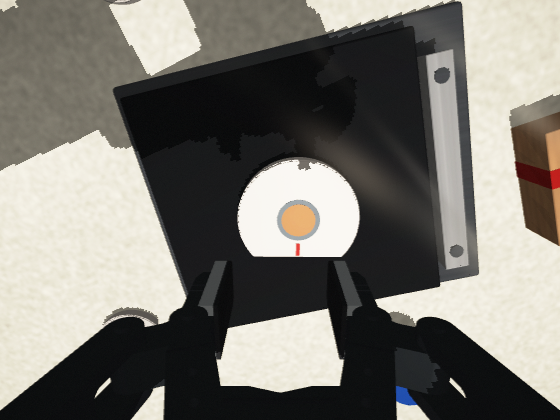

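```bash
python3 - <<'E'
from h import *
o=ctrl.get_obs(); c=cam('wrist',o); im=cv2.imread('pics/w6.png')[:,:,::-1].copy()
x,a,e,n=fitdisc(im,c,(262,195)); print(x,a,e,n,'turn',(-11.9-a+180)%360-180)
A=R.from_rotvec(o['tool_rot']).as_matrix(); print(A.T@(np.array([*x,.046])-o['tool_pos']))
E
```

```text
[0.55717785 0.08325156] 244.94427016805568 0.00042001089095305505 338 turn 103.15572983194431
[0.10029114 0.01318925 0.00894118]
```

```bash
python3 - <<'E'
from h import *
for n,(x,y) in {'scene':(302,229),'side':(265,255)}.items():
    im=ctrl.get_image(n); save(cv2.resize(im[y-45:y+45,x-60:x+60],(800,600),interpolation=cv2.INTER_CUBIC),n+'7.png')
    c=cam(n); hsv=cv2.cvtColor(im,cv2.COLOR_RGB2HSV); m=(hsv[...,1]>110)&(hsv[...,2]>60)&(hsv[...,0]<15); m[:y-40]=0;m[y+40:]=0;m[:,:x-55]=0;m[:,x+55:]=0
    N,l,s,ce=cv2.connectedComponentsWithStats(m.astype(np.uint8)); 
    for i in range(1,N):
        if s[i,4]>10: print(n,s[i],ce[i],ray(c,*ce[i],.042))
E
```

```text
scene [351 194   6   4  19] [353.42105263 195.57894737] [0.38981119 0.05943244 0.042     ]
scene [291 219  11   7  63] [295.87301587 221.92063492] [0.55644885 0.08159899 0.042     ]
side [272 238  14  11 123] [278.61788618 242.82926829] [0.55559218 0.08341505 0.042     ]
```

View pics/side7.png

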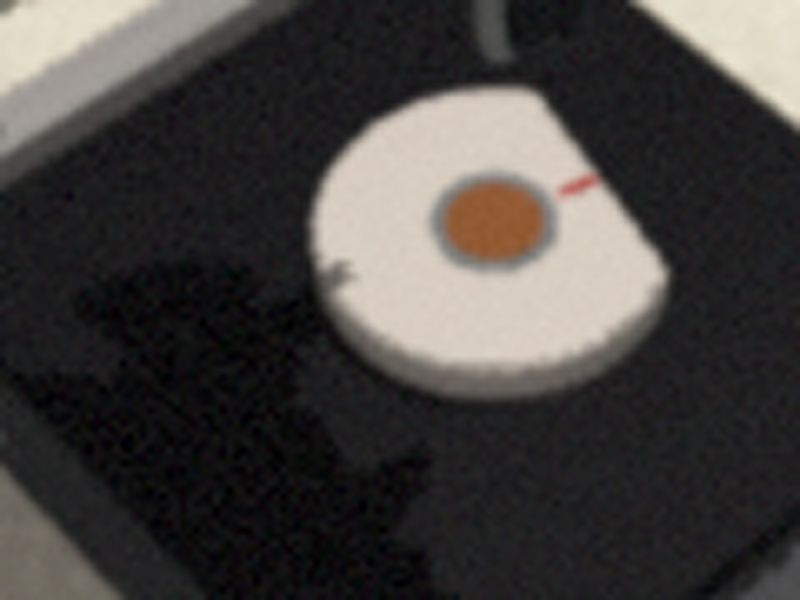

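```bash
python3 -m handwheel '[[0.046,[0.03,0.006,0.005],[0,0,0.15]],[0.046,[0.03,0.006,0.005],[0,0,0]],[0.046,[0.02,0,0],[0,0,0]],[0.046,[0.01,0,0],[0,0,0]],[0.046,[0.006,0,0],[0,0,0]],[0.046,[0.004,0,0],[0,0,0]],[0.046,[0,0,0],[0,0,0]],[0.046,[0,0,0],[0,0,0]]]'
python3 - <<'E'
from h import *
o=ctrl.get_obs(); A=R.from_rotvec(o['tool_rot']).as_matrix(); print(A.round(4))
print(o['tool_pos'],A.T@(np.array([.5555,.083,.040])-o['tool_pos']),A.T@o['wrist_torque'],A.T@o['contact_force'])
E
```

```text
t: 13.22
tool_pos: [0.5575, 0.0829, 0.0486]
tool_rot: [1.527, 0.965, -1.521]
contact_force: [-0.2, -0.2, 0.1]
opening: 0.0455
[[ 0.0046  0.9053 -0.4248]
 [-0.001  -0.4248 -0.9053]
 [-1.      0.0046 -0.001 ]]
[0.55747321 0.08293085 0.04864579] [ 0.00863658 -0.00185535  0.00078428] [-0.06328721 -0.01887751  0.0410509 ] [-0.07519221 -0.09026093  0.25786196]
```

```bash
cat > st.py <<'E'
from h import *
import sys
o=ctrl.get_obs(); A=R.from_rotvec(o['tool_rot']).as_matrix()
print('tilt y,z',A[2,1:].round(4),'pos',o['tool_pos'].round(4),'yaw',round(np.degrees(np.arctan2(A[1,1],A[0,1])),2),'tq',(A.T@o['wrist_torque']).round(3),'f tool',(A.T@o['contact_force']).round(2),'t',o['t'])
E
python3 -m handwheel '[[0.046,[0.002,0,0],[0,0,0]],[0.046,[0,0,0],[0,0,0]],[0.046,[0,0,0],[0,0,0]],[0.046,[0,0,0],[0,0,0]]]'; python3 st.py
```

```text
t: 13.55
tool_pos: [0.5568, 0.0828, 0.0458]
tool_rot: [1.526, 0.966, -1.522]
contact_force: [0.8, -0.2, 0.6]
opening: 0.046
tilt y,z [ 0.0034 -0.0004] pos [0.5568 0.0828 0.0458] yaw -25.16 tq [ 0.087 -0.007 -0.041] f tool [-0.63  0.83 -0.15] t 13.55
```

```bash
python3 -m handwheel '[[0.046,[0.002,-0.0008,0.0004],[0,0,-0.15]],[0.046,[0.002,0,0],[0,0,0]],[0.046,[0,0,0],[0,0,0]],[0.046,[0,0,0],[0,0,0]],[0.046,[0,0,0],[0,0,0]],[0.046,[0,0,0],[0,0,0]]]'; python3 st.py
```

```text
t: 14.05
tool_pos: [0.5556, 0.0827, 0.0413]
tool_rot: [1.525, 0.968, -1.525]
contact_force: [-0.5, -0.8, -0.7]
opening: 0.0459
tilt y,z [ 0. -0.] pos [0.5556 0.0827 0.0413] yaw -25.16 tq [-0.001  0.049  0.047] f tool [ 0.68 -0.15  0.94] t 14.05
```

```bash
python3 -m handwheel '[[0.046,[0.001,0,0],[0,0,0]],[0.046,[0.001,0,0],[0,0,0]],[0.046,[0,0,0],[0,0,0]],[0.046,[0,0,0],[0,0,0]],[0.046,[0,0,0],[0,0,0]]]'; python3 st.py
```

```text
t: 14.47
tool_pos: [0.5558, 0.0827, 0.0396]
tool_rot: [1.525, 0.968, -1.525]
contact_force: [-0.1, -0.7, 2.7]
opening: 0.046
tilt y,z [ 0.0002 -0.0001] pos [0.5558 0.0827 0.0396] yaw -25.16 tq [ 0.018 -0.108 -0.161] f tool [-2.73  0.19  0.64] t 14.4667
```

```bash
python3 -m handwheel '[[0.046,[0.001,0,0],[0,0,0]],[0.046,[0.001,0,0],[0,0,0]],[0.046,[0,0,0],[0,0,0]],[0.046,[0,0,0],[0,0,0]],[0.046,[0,0,0],[0,0,0]]]'; python3 st.py;  python3 -m handwheel '[[0.046,[0,0,0],[0,0,0]]]';python3 st.py;python3 -m handwheel '[[0.046,[0,0,0],[0,0,0]]]';python3 st.py
```

```text
t: 14.88
tool_pos: [0.5561, 0.0827, 0.0382]
tool_rot: [1.525, 0.968, -1.524]
contact_force: [-1.1, -0.7, 6.3]
opening: 0.0459
tilt y,z [ 0.0007 -0.0004] pos [0.5561 0.0827 0.0382] yaw -25.16 tq [-0.016 -0.162 -0.361] f tool [-6.27 -0.69  1.11] t 14.8833
t: 14.97
tool_pos: [0.5561, 0.0827, 0.0381]
tool_rot: [1.525, 0.968, -1.524]
contact_force: [-1.2, -0.4, 6.6]
opening: 0.0458
tilt y,z [ 0.0007 -0.0004] pos [0.5561 0.0827 0.0381] yaw -25.16 tq [-0.015 -0.093 -0.333] f tool [-6.63 -0.91  0.85] t 14.9667
t: 15.05
tool_pos: [0.556, 0.0827, 0.0381]
tool_rot: [1.525, 0.968, -1.524]
contact_force: [-2.1, -0.1, 6.1]
opening: 0.0463
tilt y,z [ 0.0006 -0.0003] pos [0.556  0.0827 0.0381] yaw -25.16 tq [ 0.015 -0.125 -0.34 ] f tool [-6.08 -1.87  0.97] t 15.05
```

```bash
python3 -m handwheel '[[0.046,[0,0,0],[0,0,-0.15]],[0.046,[0,0,0],[0,0,0]],[0.046,[0,0,0],[0,0,0]],[0.046,[0,0,0],[0,0,0]]]'; python3 st.py;  python3 -m handwheel '[[0.046,[0,0,0],[0,0,0]]]';python3 st.py;python3 -m handwheel '[[0.046,[0,0,0],[0,0,0]]]';python3 st.py
```

```text
t: 15.38
tool_pos: [0.5563, 0.0827, 0.0382]
tool_rot: [1.525, 0.97, -1.525]
contact_force: [-2.1, 0.3, 4.9]
opening: 0.0459
tilt y,z [-0.0012 -0.0006] pos [0.5563 0.0827 0.0382] yaw -25.16 tq [ 0.041 -0.085 -0.071] f tool [-4.88 -2.01  0.6 ] t 15.3833
t: 15.47
tool_pos: [0.5563, 0.0827, 0.0382]
tool_rot: [1.525, 0.97, -1.525]
contact_force: [-1.1, -0.3, 5.3]
opening: 0.0461
tilt y,z [-0.0012 -0.0006] pos [0.5563 0.0827 0.0382] yaw -25.16 tq [-0.019 -0.132 -0.072] f tool [-5.28 -0.82  0.74] t 15.4667
t: 15.55
tool_pos: [0.5564, 0.0827, 0.0382]
tool_rot: [1.525, 0.97, -1.525]
contact_force: [-1.3, -0.4, 5.6]
opening: 0.0463
tilt y,z [-0.0011 -0.0007] pos [0.5564 0.0827 0.0382] yaw -25.16 tq [ 0.02  -0.105 -0.09 ] f tool [-5.59 -1.02  0.88] t 15.55
```

```bash
python3 -m handwheel '[[0.046,[0.0004,0,0],[0,0,0.04]],[0.046,[0,0,0],[0,0,0]],[0.046,[0,0,0],[-1,0,0]],[0.046,[0,0,0],[-2,0,0]],[0.046,[0,0,0],[-3,0,0]],[0.046,[0,0,0],[-3,0,0]],[0.046,[0,0,0],[-3,0,0]],[0.046,[0,0,0],[-3,0,0]],[0.046,[0,0,0],[-3,0,0]],[0.046,[0,0,0],[-2,0,0]]]'; python3 st.py;  python3 -m handwheel '[[0.046,[0,0,0],[0,0,0]],[0.046,[0,0,0],[0,0,0]]]';python3 st.py
python3 - <<'E'
from h import *
im=ctrl.get_image('side');save(cv2.resize(im[185:325,170:370],(800,560)),'s8.png')
save(ctrl.get_image('wrist'),'w8.png')
E
```

```text
t: 16.38
tool_pos: [0.5569, 0.0828, 0.0382]
tool_rot: [1.275, 1.166, -1.272]
contact_force: [-1.0, -0.1, 6.1]
opening: 0.0461
tilt y,z [ 0.001  -0.0011] pos [0.5569 0.0828 0.0382] yaw -5.04 tq [ 0.022  0.017 -0.192] f tool [-6.15 -1.01  0.16] t 16.3833
t: 16.55
tool_pos: [0.5569, 0.0827, 0.0382]
tool_rot: [1.276, 1.165, -1.274]
contact_force: [0.1, -0.2, 6.5]
opening: 0.0457
tilt y,z [ 0.001  -0.0008] pos [0.5569 0.0827 0.0382] yaw -5.15 tq [ 0.016 -0.035 -0.118] f tool [-6.53  0.08  0.23] t 16.55
```

View pics/w8.png

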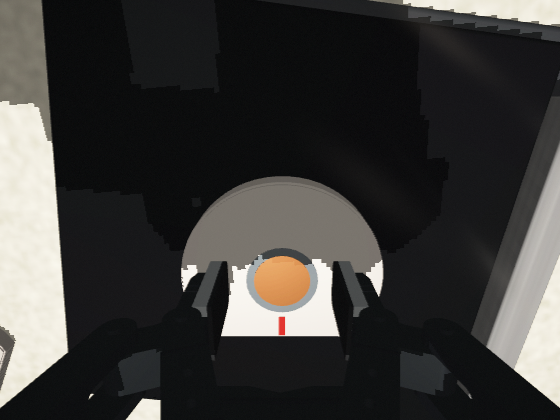

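The stroke is still square between the fingers at (282,326), so there was no slip this time. I'll continue slowly and keep the two finger loads balanced.

```bash
python3 -m handwheel '[[0.046,[0,0,0],[-1,0,-0.06]],[0.046,[0,0,0],[-2,0,0]],[0.046,[0,0,0],[-3,0,0]],[0.046,[0,0,0],[-3,0,0]],[0.046,[0,0,0],[-3,0,0]],[0.046,[0,0,0],[-3,0,0]],[0.046,[0,0,0],[-3,0,0]],[0.046,[0,0,0],[-2,0,0]],[0.046,[0,0,0],[0,0,0]],[0.046,[0,0,0],[0,0,0]]]'; python3 st.py;  python3 -m handwheel '[[0.046,[0,0,0],[0,0,0]]]';python3 st.py
python3 - <<'E'
from h import *
save(ctrl.get_image('wrist'),'w9.png')
E
```

```text
t: 17.48
tool_pos: [0.5569, 0.0827, 0.0382]
tool_rot: [1.017, 1.321, -1.016]
contact_force: [0.2, -0.7, 6.3]
opening: 0.0457
tilt y,z [ 0.0004 -0.0008] pos [0.5569 0.0827 0.0382] yaw 14.85 tq [-0.016 -0.01  -0.034] f tool [-6.31  0.03  0.71] t 17.4833
t: 17.57
tool_pos: [0.557, 0.0827, 0.0382]
tool_rot: [1.017, 1.321, -1.016]
contact_force: [-0.7, 0.5, 5.8]
opening: 0.0459
tilt y,z [ 0.0004 -0.0008] pos [0.557  0.0827 0.0382] yaw 14.85 tq [-0.029  0.061  0.011] f tool [-5.76 -0.55 -0.7 ] t 17.5667
```

View pics/w9.png

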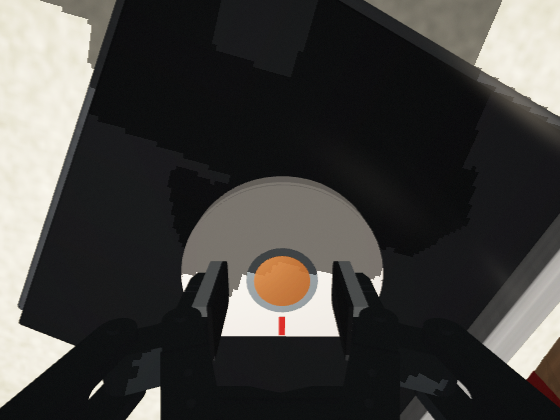

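No slip and a balanced load; the stroke is still at (282,326). About 63° remain.

```bash
python3 -m handwheel '[[0.046,[0,0,0],[-1,0,0]],[0.046,[0,0,0],[-2,0,0]],[0.046,[0,0,0],[-3,0,0]],[0.046,[0,0,0],[-4,0,0]],[0.046,[0,0,0],[-4,0,0]],[0.046,[0,0,0],[-4,0,0]],[0.046,[0,0,0],[-3,0,0]],[0.046,[0,0,0],[-2,0,0]],[0.046,[0,0,0],[0,0,0]],[0.046,[0,0,0],[0,0,0]]]'; python3 st.py;  python3 -m handwheel '[[0.046,[0,0,0],[0,0,0]]]';python3 st.py
```

```text
t: 18.45
tool_pos: [0.557, 0.0827, 0.0382]
tool_rot: [0.711, 1.452, -0.71]
contact_force: [1.2, 0.2, 6.4]
opening: 0.0458
tilt y,z [ 0.0007 -0.0005] pos [0.557  0.0827 0.0382] yaw 37.85 tq [-0.059 -0.028 -0.039] f tool [-6.39  1.09  0.56] t 18.45
t: 18.53
tool_pos: [0.557, 0.0827, 0.0382]
tool_rot: [0.711, 1.452, -0.71]
contact_force: [-0.8, -0.4, 5.7]
opening: 0.0457
tilt y,z [ 0.0006 -0.0005] pos [0.557  0.0827 0.0382] yaw 37.85 tq [-0.055 -0.015 -0.075] f tool [-5.74 -0.89 -0.15] t 18.5333
```

```bash
python3 -m handwheel '[[0.046,[0,0,0],[-1,0,-0.02]],[0.046,[0,0,0],[-2,0,0]],[0.046,[0,0,0],[-3,0,0]],[0.046,[0,0,0],[-4,0,0]],[0.046,[0,0,0],[-4,0,0]],[0.046,[0,0,0],[-3,0,0]],[0.046,[0,0,0],[-2,0,0]],[0.046,[0,0,0],[-1,0,0]],[0.046,[0,0,0],[0,0,0]],[0.046,[0,0,0],[0,0,0]]]'; python3 st.py
python3 -m handwheel '[[0.046,[0,0,0],[-1,0,0]],[0.046,[0,0,0],[-2,0,0]],[0.046,[0,0,0],[-4,0,0]],[0.046,[0,0,0],[-4,0,0]],[0.046,[0,0,0],[-4,0,0]],[0.046,[0,0,0],[-3,0,0]],[0.046,[0,0,0],[-2,0,0]],[0.046,[0,0,0],[0,0,0]],[0.046,[0,0,0],[0,0,0]]]'; python3 st.py
python3 - <<'E'
from h import *
save(ctrl.get_image('wrist'),'w10.png')
im=ctrl.get_image('side');save(cv2.resize(im[185:325,170:370],(800,560)),'s10.png')
E
```

```text
t: 19.37
tool_pos: [0.557, 0.0827, 0.0382]
tool_rot: [0.44, 1.526, -0.439]
contact_force: [0.6, 0.5, 5.9]
opening: 0.0459
tilt y,z [ 0.0005 -0.0003] pos [0.557  0.0827 0.0382] yaw 57.85 tq [-0.053 -0.014 -0.057] f tool [-5.86  0.77  0.21] t 19.3667
t: 20.12
tool_pos: [0.557, 0.0827, 0.0382]
tool_rot: [0.167, 1.564, -0.166]
contact_force: [-0.5, -0.6, 5.5]
opening: 0.0461
tilt y,z [ 0.0006 -0.    ] pos [0.557  0.0827 0.0382] yaw 77.85 tq [ 0.003 -0.052 -0.111] f tool [-5.47 -0.7  -0.36] t 20.1167
```

View pics/w10.png

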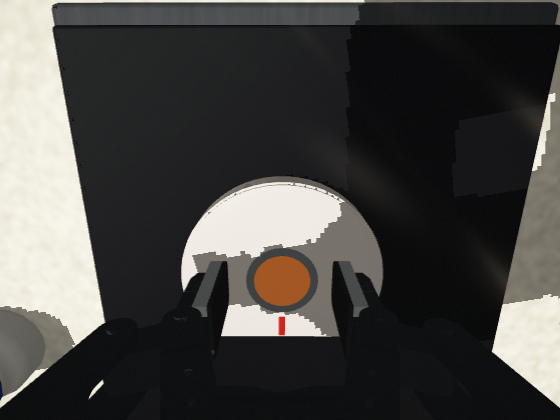

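View pics/s10.png

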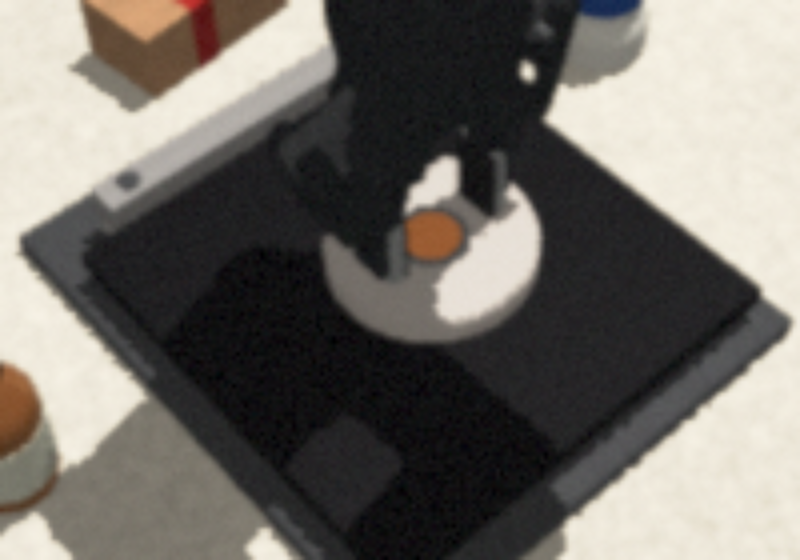

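The flat now faces the bar: the stroke is square in the tool frame and the tool yaw is 77.9° against the bar's 78.1°. The gap is about 74 mm, so I'll slide 42 mm first.

```bash
python3 -m handwheel '[[0.046,[0.0004,0,0.002],[0,0,0]],[0.046,[0,0,0.004],[0,0,0]],[0.046,[0,0,0.006],[0,0,0]],[0.046,[0,0,0.006],[0,0,0]],[0.046,[0,0,0.006],[0,0,0]],[0.046,[0,0,0.006],[0,0,0]],[0.046,[0,0,0.006],[0,0,0]],[0.046,[0,0,0.004],[0,0,0]],[0.046,[0,0,0.002],[0,0,0]],[0.046,[0,0,0],[0,0,0]]]'; python3 st.py
python3 -m handwheel '[[0.046,[0,0,0],[0,0,0]]]'; python3 st.py
python3 - <<'E'
from h import *
save(ctrl.get_image('wrist'),'w11.png')
im=ctrl.get_image('side');save(cv2.resize(im[175:315,170:370],(800,560)),'s11.png')
E
```

```text
t: 21.05
tool_pos: [0.5983, 0.0738, 0.0378]
tool_rot: [0.167, 1.565, -0.166]
contact_force: [-0.7, 1.0, 6.4]
opening: 0.0459
tilt y,z [ 0.0006 -0.0004] pos [0.5983 0.0738 0.0378] yaw 77.83 tq [ 0.017  0.09  -0.086] f tool [-6.43  0.78 -0.91] t 21.05
t: 21.13
tool_pos: [0.5983, 0.0738, 0.0379]
tool_rot: [0.167, 1.564, -0.166]
contact_force: [-0.8, 0.1, 6.2]
opening: 0.0454
tilt y,z [0.0006 0.0001] pos [0.5983 0.0738 0.0379] yaw 77.84 tq [-0.034  0.063 -0.035] f tool [-6.24 -0.09 -0.78] t 21.1333
```

View pics/w11.png

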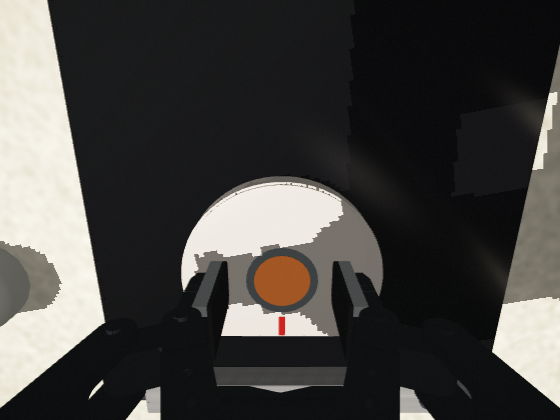

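View pics/s11.png

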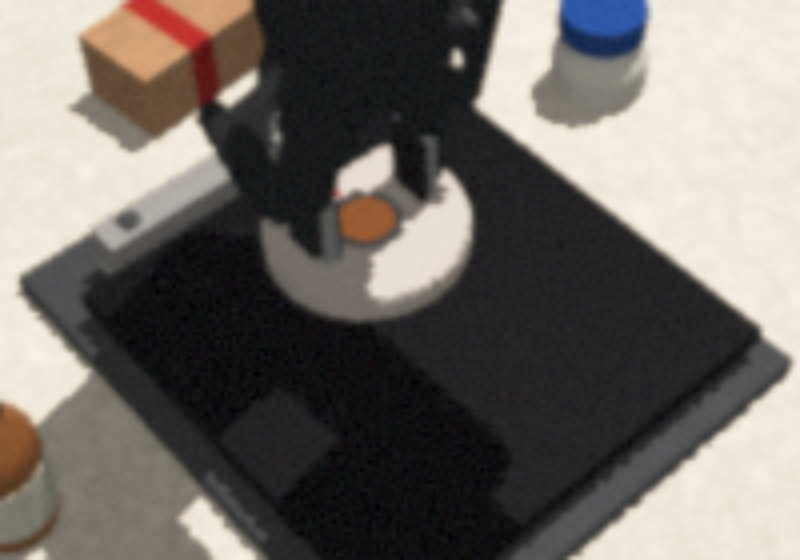

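The disc follows squarely, and the bar shows ahead at rows 367–385. About 32 mm remain; I'll slide 22 mm, then approach slowly.

```bash
python3 -m handwheel '[[0.046,[0,0,0.002],[0,0,0]],[0.046,[0,0,0.003],[0,0,0]],[0.046,[0,0,0.004],[0,0,0]],[0.046,[0,0,0.004],[0,0,0]],[0.046,[0,0,0.004],[0,0,0]],[0.046,[0,0,0.003],[0,0,0]],[0.046,[0,0,0.002],[0,0,0]],[0.046,[0,0,0],[0,0,0]],[0.046,[0,0,0],[0,0,0]]]'; python3 st.py
python3 - <<'E'
from h import *
save(ctrl.get_image('wrist'),'w12.png')
E
```

```text
t: 21.98
tool_pos: [0.6196, 0.0692, 0.0378]
tool_rot: [0.167, 1.564, -0.166]
contact_force: [-0.5, 1.2, 8.0]
opening: 0.046
tilt y,z [ 0.0006 -0.0001] pos [0.6196 0.0692 0.0378] yaw 77.84 tq [-0.007  0.098 -0.086] f tool [-7.96  1.04 -0.72] t 21.9833
```

View pics/w12.png

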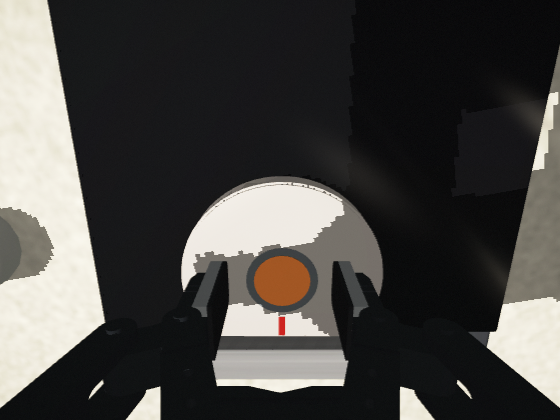

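```bash
python3 -m handwheel '[[0.046,[0,0,0.001],[0,0,0]],[0.046,[0,0,0.0015],[0,0,0]],[0.046,[0,0,0.0015],[0,0,0]],[0.046,[0,0,0.001],[0,0,0]],[0.046,[0,0,0],[0,0,0]]]'; python3 st.py
python3 -m handwheel '[[0.046,[0,0,0.001],[0,0,0]],[0.046,[0,0,0.001],[0,0,0]],[0.046,[0,0,0],[0,0,0]]]'; python3 st.py
python3 - <<'E'
from h import *
save(ctrl.get_image('wrist')[300:400,180:380].repeat(4,0).repeat(4,1),'w13.png')
E
```

```text
t: 22.45
tool_pos: [0.6242, 0.0683, 0.0377]
tool_rot: [0.167, 1.565, -0.166]
contact_force: [-1.7, 0.8, 6.4]
opening: 0.0462
tilt y,z [ 0.0006 -0.001 ] pos [0.6242 0.0683 0.0377] yaw 77.84 tq [ 0.062  0.206 -0.108] f tool [-6.44  0.42 -1.87] t 22.45
t: 22.7
tool_pos: [0.6261, 0.0678, 0.0377]
tool_rot: [0.167, 1.565, -0.166]
contact_force: [-1.5, 0.5, 7.3]
opening: 0.0463
tilt y,z [ 0.0006 -0.0012] pos [0.6261 0.0678 0.0377] yaw 77.84 tq [-0.004  0.278 -0.08 ] f tool [-7.28  0.18 -1.6 ] t 22.7
```

View pics/w13.png

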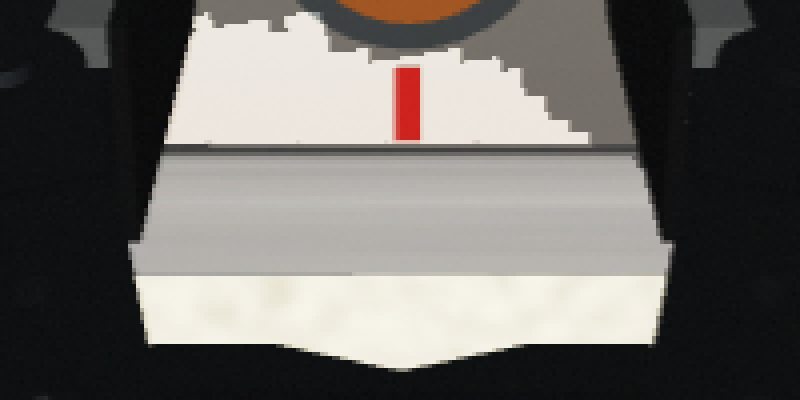

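The flat lies parallel to the bar with roughly 1–2 mm to go. I'll use fine steps from here.

```bash
for i in 1; do :; done; python3 -m handwheel '[[0.046,[0,0,0.001],[0,0,0]],[0.046,[0,0,0],[0,0,0]]]'; python3 st.py
python3 -m handwheel '[[0.046,[0,0,0.001],[0,0,0]],[0.046,[0,0,0],[0,0,0]]]'; python3 st.py
```

```text
t: 22.92
tool_pos: [0.627, 0.0676, 0.0377]
tool_rot: [0.167, 1.566, -0.166]
contact_force: [-1.9, 0.4, 6.9]
opening: 0.0462
tilt y,z [ 0.0005 -0.0013] pos [0.627  0.0676 0.0377] yaw 77.84 tq [-0.018  0.204 -0.022] f tool [-6.87 -0.   -1.95] t 22.9167
t: 23.08
tool_pos: [0.628, 0.0674, 0.0377]
tool_rot: [0.167, 1.565, -0.166]
contact_force: [-2.2, 0.3, 7.1]
opening: 0.0462
tilt y,z [ 0.0005 -0.0011] pos [0.628  0.0674 0.0377] yaw 77.84 tq [-0.034  0.17  -0.045] f tool [-7.07 -0.14 -2.18] t 23.0833
```

```bash
python3 -m handwheel '[[0.046,[0,0,0.001],[0,0,0]],[0.046,[0,0,0],[0,0,0]]]'; python3 st.py
python3 -m handwheel '[[0.046,[0,0,0.001],[0,0,0]],[0.046,[0,0,0],[0,0,0]]]'; python3 st.py
python3 - <<'E'
from h import *
save(ctrl.get_image('wrist')[300:400,180:380].repeat(4,0).repeat(4,1),'w14.png')
E
```

```text
t: 23.25
tool_pos: [0.6287, 0.0673, 0.0376]
tool_rot: [0.167, 1.566, -0.166]
contact_force: [-2.0, 0.7, 7.0]
opening: 0.0458
tilt y,z [ 0.0005 -0.0019] pos [0.6287 0.0673 0.0376] yaw 77.84 tq [ 0.035  0.33  -0.   ] f tool [-6.98  0.32 -2.11] t 23.25
t: 23.42
tool_pos: [0.6294, 0.0671, 0.0375]
tool_rot: [0.167, 1.567, -0.166]
contact_force: [-2.0, 0.6, 7.5]
opening: 0.046
tilt y,z [ 0.0004 -0.0027] pos [0.6294 0.0671 0.0375] yaw 77.84 tq [ 0.05   0.492 -0.018] f tool [-7.54  0.21 -2.1 ] t 23.4167
```

View pics/w14.png

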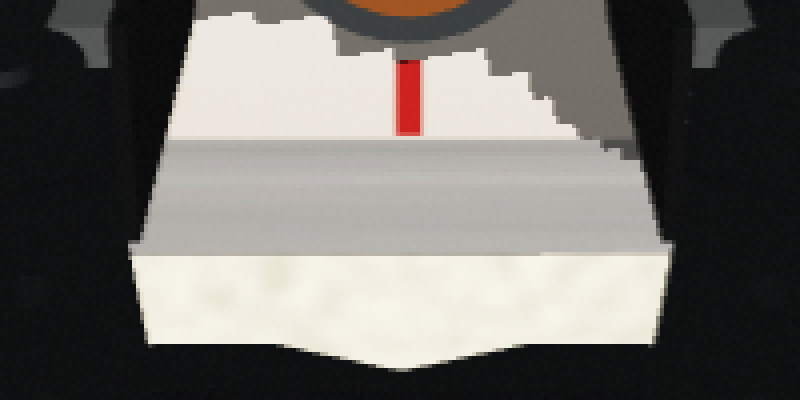

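```bash
python3 -m handwheel '[[0.046,[0,0,0],[0,0,0]]]' >/dev/null; python3 st.py
python3 -m handwheel '[[0.046,[0,0,0],[0,0,0]]]'>/dev/null; python3 st.py
python3 -m handwheel '[[0.046,[0,0,0.001],[0,0,0]],[0.046,[0,0,0],[0,0,0]],[0.046,[0,0,0],[0,0,0]]]' >/dev/null; python3 st.py
python3 -m handwheel '[[0.046,[0,0,0],[0,0,0]]]'>/dev/null; python3 st.py
```

```text
tilt y,z [ 0.0004 -0.0025] pos [0.6294 0.0671 0.0375] yaw 77.84 tq [ 0.025  0.484 -0.07 ] f tool [-7.91  0.67 -2.8 ] t 23.55
tilt y,z [ 0.0005 -0.0025] pos [0.6294 0.0671 0.0375] yaw 77.84 tq [ 0.04   0.491 -0.076] f tool [-8.61  0.98 -3.73] t 23.6333
tilt y,z [ 0.0004 -0.0027] pos [0.6303 0.0669 0.0375] yaw 77.84 tq [-0.021  0.495 -0.009] f tool [-8.13 -0.78 -3.13] t 23.8833
tilt y,z [ 0.0004 -0.0027] pos [0.6303 0.0669 0.0375] yaw 77.84 tq [ 0.08   0.53  -0.035] f tool [-7.49  0.61 -3.05] t 23.9667
```

Sliding on top is limited: the flat is on the bar, but the fingertips slip at about 3 N, so the bar only feels 1–2 N. I'll lift off and give the 8 N push with both fingertips on the disc's rear rim.

```bash
python3 -m handwheel '[[0.046,[-0.001,0,-0.001],[0,0,0]],[0.046,[-0.002,0,0],[0,0,0]],[0.046,[-0.005,0,0],[0,0,0]],[0.046,[-0.015,0,0],[0,0,0]],[0.03,[-0.025,0,-0.02],[0,0,0]],[0.03,[-0.02,0,-0.03],[0,0,0]],[0.03,[-0.005,0,-0.013],[0,0,0]],[0.03,[0,0,0],[0,0,0]],[0.03,[0,0,0],[0,0,0]],[0.03,[0,0,0],[0,0,0]]]'; python3 st.py
python3 - <<'E'
from h import *
o=ctrl.get_obs(); c=cam('wrist',o); im=ctrl.get_image('wrist'); save(im,'w15.png')
im=ctrl.get_image('side');save(cv2.resize(im[175:315,170:370],(800,560)),'s15.png')
E
```

```text
t: 24.8
tool_pos: [0.5677, 0.08, 0.1092]
tool_rot: [0.167, 1.568, -0.167]
contact_force: [-0.4, -0.6, -0.5]
opening: 0.0301
tilt y,z [-0.0001 -0.0033] pos [0.5677 0.08   0.1092] yaw 77.83 tq [ 0.017 -0.041 -0.001] f tool [ 0.5  -0.62 -0.23] t 24.8
```

View pics/w15.png

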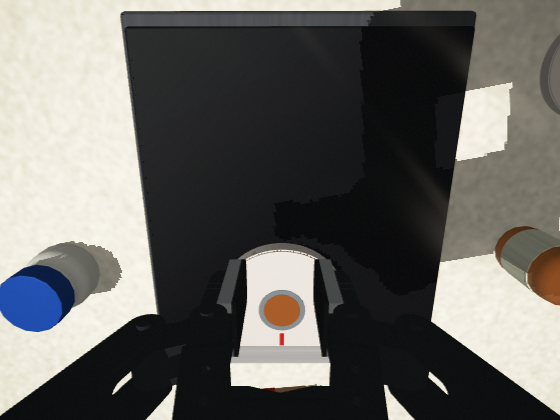

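View pics/s15.png

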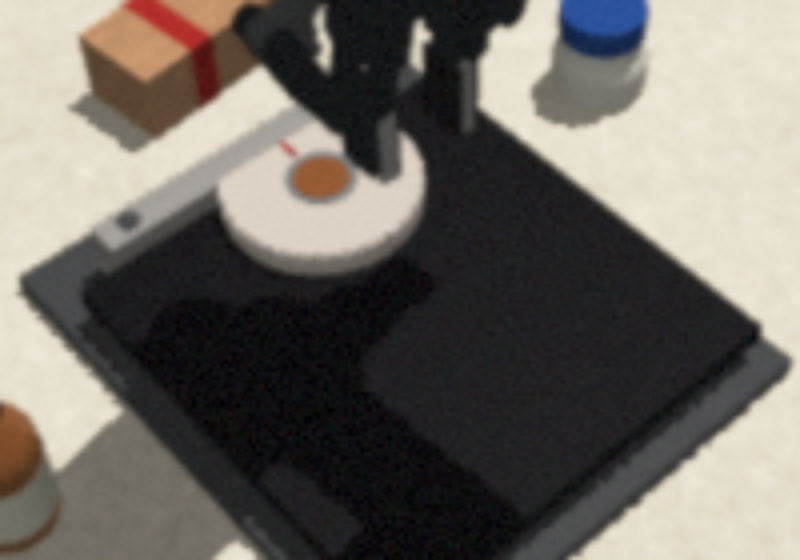

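The disc sits at the bar with its flat along it. The fingers are behind it, about 8 mm clear by my numbers. I'll lower in two stages and check for contact.

```bash
python3 -m handwheel '[[0.03,[0.02,0,-0.003],[0,0,0]],[0.03,[0.025,0,0],[0,0,0]],[0.03,[0.012,0,0],[0,0,0]],[0.03,[0.005,0,0],[0,0,0]],[0.03,[0,0,0],[0,0,0]],[0.03,[0,0,0],[0,0,0]],[0.03,[0,0,0],[0,0,0]]]'; python3 st.py
python3 - <<'E'
from h import *
save(ctrl.get_image('wrist'),'w16.png')
im=ctrl.get_image('side');save(cv2.resize(im[175:315,170:370],(800,560)),'s16.png')
E
```

```text
t: 25.48
tool_pos: [0.5656, 0.0808, 0.0488]
tool_rot: [0.167, 1.565, -0.166]
contact_force: [-0.5, 0.7, -0.0]
opening: 0.0298
tilt y,z [ 0.0005 -0.001 ] pos [0.5656 0.0808 0.0488] yaw 77.83 tq [ 0.039  0.009 -0.012] f tool [ 0.    0.59 -0.64] t 25.4833
```

View pics/w16.png

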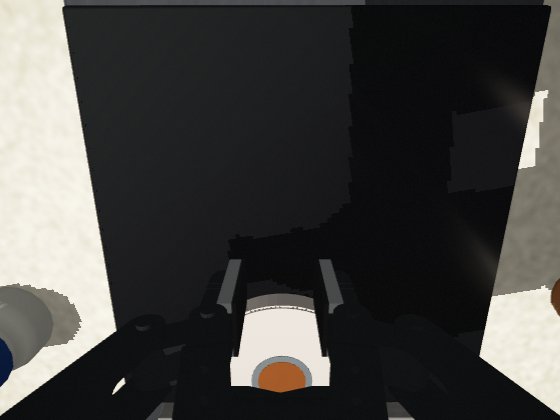

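View pics/s16.png

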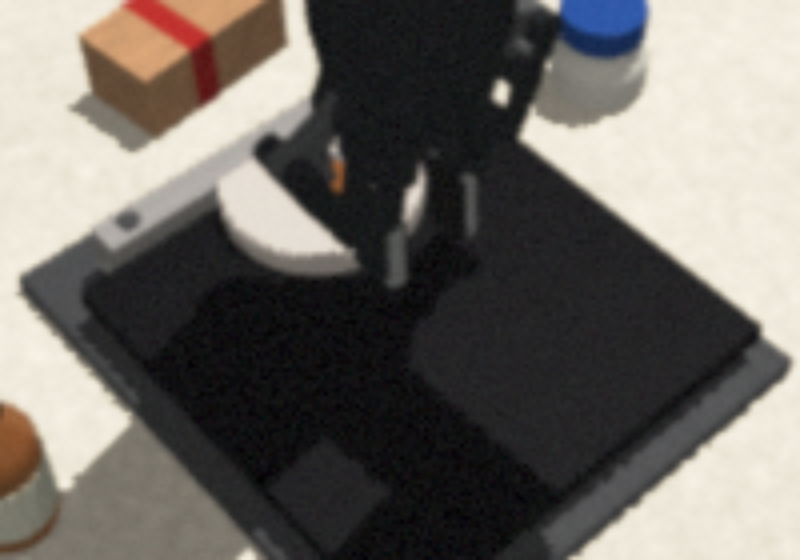

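```bash
python3 -m handwheel '[[0.03,[0,0,-0.004],[0,0,0]],[0.03,[0.004,0,0],[0,0,0]],[0.03,[0.004,0,0],[0,0,0]],[0.03,[0,0,0],[0,0,0]],[0.03,[0,0,0],[0,0,0]]]'; python3 st.py
python3 -m handwheel '[[0.03,[0.003,0,0],[0,0,0]],[0.03,[0.003,0,0],[0,0,0]],[0.03,[0.002,0,0],[0,0,0]],[0.03,[0,0,0],[0,0,0]],[0.03,[0,0,0],[0,0,0]]]'; python3 st.py
```

```text
t: 26.0
tool_pos: [0.56, 0.0817, 0.0389]
tool_rot: [0.167, 1.569, -0.167]
contact_force: [0.0, -0.5, -0.3]
opening: 0.0302
tilt y,z [-0.0002 -0.0042] pos [0.56   0.0817 0.0389] yaw 77.84 tq [-0.037  0.026  0.004] f tool [ 0.34 -0.46  0.14] t 26.0
t: 26.42
tool_pos: [0.5603, 0.0816, 0.0312]
tool_rot: [0.167, 1.568, -0.167]
contact_force: [-0.5, -0.4, 1.2]
opening: 0.0299
tilt y,z [-0.0001 -0.0037] pos [0.5603 0.0816 0.0312] yaw 77.84 tq [-0.003 -0.07  -0.028] f tool [-1.21 -0.54 -0.43] t 26.4167
```

```bash
python3 -m handwheel '[[0.03,[-0.002,0,0.001],[0,0,0]],[0.03,[0,0,0.002],[0,0,0]],[0.03,[0,0,0.002],[0,0,0]],[0.03,[0,0,0.002],[0,0,0]],[0.03,[0,0,0.002],[0,0,0]],[0.03,[0,0,0.001],[0,0,0]],[0.03,[0,0,0],[0,0,0]],[0.03,[0,0,0],[0,0,0]]]'; python3 st.py
python3 - <<'E'
from h import *
im=ctrl.get_image('side');save(cv2.resize(im[175:315,170:370],(800,560)),'s17.png')
save(ctrl.get_image('wrist'),'w17.png')
E
```

```text
t: 27.08
tool_pos: [0.5703, 0.0795, 0.0334]
tool_rot: [0.167, 1.568, -0.166]
contact_force: [-0.2, -0.4, 0.4]
opening: 0.0302
tilt y,z [-0.     -0.0033] pos [0.5703 0.0795 0.0334] yaw 77.84 tq [-0.028  0.01   0.007] f tool [-0.44 -0.43 -0.14] t 27.0833
```

View pics/s17.png

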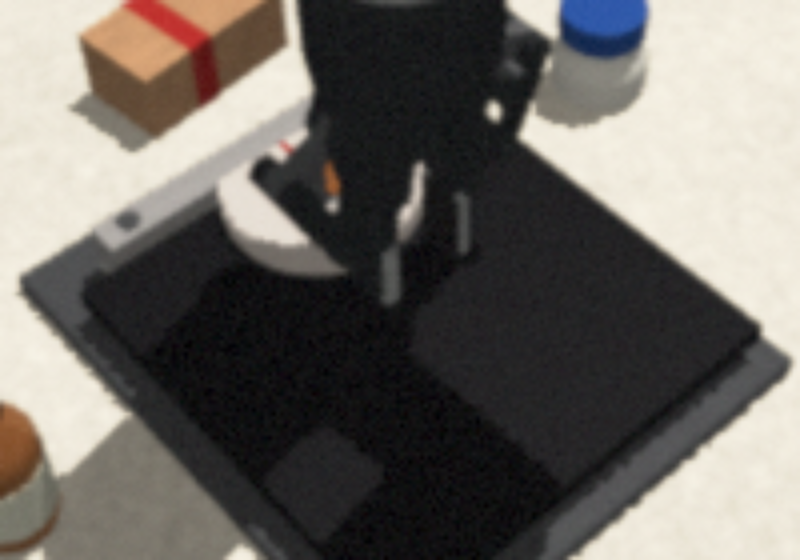

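View pics/w17.png

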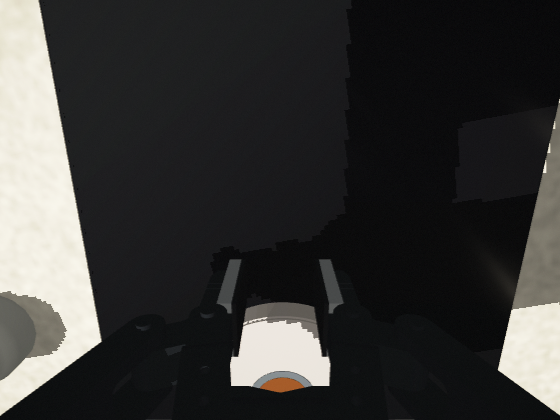

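The fingertips are down behind the rear rim with nothing touching. I'll advance in small steps until the force shows.

```bash
python3 -m handwheel '[[0.03,[0,0,0.001],[0,0,0]],[0.03,[0,0,0.001],[0,0,0]],[0.03,[0,0,0.001],[0,0,0]],[0.03,[0,0,0],[0,0,0]]]' >/dev/null; python3 st.py
python3 -m handwheel '[[0.03,[0,0,0.001],[0,0,0]],[0.03,[0,0,0.001],[0,0,0]],[0.03,[0,0,0],[0,0,0]]]' >/dev/null; python3 st.py
```

```text
tilt y,z [ 0.0001 -0.0029] pos [0.5734 0.0789 0.0335] yaw 77.83 tq [-0.013 -0.032 -0.036] f tool [ 0.26  0.   -0.18] t 27.5167
tilt y,z [ 0.0001 -0.0029] pos [0.5754 0.0785 0.0335] yaw 77.84 tq [ 0.034 -0.034 -0.021] f tool [-0.92  0.23  1.1 ] t 27.7667
```

```bash
python3 -m handwheel '[[0.03,[0,0,0.001],[0,0,0]],[0.03,[0,0,0],[0,0,0]]]' >/dev/null; python3 st.py
python3 -m handwheel '[[0.03,[0,0,0.001],[0,0,0]],[0.03,[0,0,0],[0,0,0]]]' >/dev/null; python3 st.py
```

```text
tilt y,z [ 0.0001 -0.003 ] pos [0.5763 0.0783 0.0335] yaw 77.84 tq [-0.031  0.031 -0.006] f tool [0.64 0.54 0.57] t 27.9333
tilt y,z [-0.0001 -0.0043] pos [0.5767 0.0781 0.0333] yaw 77.84 tq [-0.013  0.159  0.05 ] f tool [-0.53  0.09 -1.22] t 28.1
```

```bash
python3 -m handwheel '[[0.03,[0,0,0],[0,0,0]]]' >/dev/null; python3 st.py
python3 -m handwheel '[[0.03,[0,0,0.0005],[0,0,0]],[0.03,[0,0,0],[0,0,0]],[0.03,[0,0,0],[0,0,0]]]' >/dev/null; python3 st.py
python3 -m handwheel '[[0.03,[0,0,0],[0,0,0]]]' >/dev/null; python3 st.py
```

```text
tilt y,z [-0.0001 -0.004 ] pos [0.5768 0.0781 0.0333] yaw 77.84 tq [ 0.003  0.188 -0.018] f tool [-0.71  0.43 -1.06] t 28.1833
tilt y,z [-0.0001 -0.0046] pos [0.577  0.0781 0.0332] yaw 77.84 tq [-0.078  0.569  0.058] f tool [-1.27  0.67 -3.52] t 28.4333
tilt y,z [-0.0001 -0.0044] pos [0.577  0.0781 0.0332] yaw 77.84 tq [-0.071  0.539  0.001] f tool [-1.14 -0.34 -3.59] t 28.5167
```

About 5 N per mm. The force is 3.5 N now; two more half-millimetre-scale steps should reach about 8 N.

```bash
python3 -m handwheel '[[0.03,[0,0,0.0005],[0,0,0]],[0.03,[0,0,0],[0,0,0]],[0.03,[0,0,0],[0,0,0]]]' >/dev/null; python3 st.py
python3 -m handwheel '[[0.03,[0,0,0],[0,0,0]]]' >/dev/null; python3 st.py
```

```text
tilt y,z [-0.0001 -0.0055] pos [0.5772 0.0781 0.0331] yaw 77.85 tq [-0.121  0.894  0.051] f tool [-1.44  0.2  -5.27] t 28.7667
tilt y,z [-0.0001 -0.0055] pos [0.5771 0.0781 0.0331] yaw 77.85 tq [-0.052  0.783  0.082] f tool [-1.85  1.34 -4.83] t 28.85
```

```bash
python3 -m handwheel '[[0.03,[0,0,0.0007],[0,0,0]],[0.03,[0,0,0],[0,0,0]],[0.03,[0,0,0],[0,0,0]]]' >/dev/null; python3 st.py
python3 -m handwheel '[[0.03,[0,0,0],[0,0,0]]]' >/dev/null; python3 st.py; python3 -m handwheel '[[0.03,[0,0,0],[0,0,0]]]' >/dev/null; python3 st.py
```

```text
tilt y,z [-0.0001 -0.007 ] pos [0.5773 0.0782 0.0329] yaw 77.85 tq [-0.093  1.151  0.081] f tool [-2.5  -0.38 -6.91] t 29.1
tilt y,z [-0.0001 -0.007 ] pos [0.5773 0.0782 0.0329] yaw 77.85 tq [-0.114  1.133  0.125] f tool [-1.5  -0.19 -6.87] t 29.1833
tilt y,z [-0.0001 -0.0069] pos [0.5773 0.0781 0.0329] yaw 77.85 tq [-0.093  1.106  0.097] f tool [-3.02  0.25 -7.49] t 29.2667
```

```bash
python3 -m handwheel '[[0.03,[0,0,0.0003],[0,0,0]],[0.03,[0,0,0],[0,0,0]],[0.03,[0,0,0],[0,0,0]]]' >/dev/null; python3 st.py
for i in 1 2 3 4 5 6; do python3 -m handwheel '[[0.03,[0,0,0],[0,0,0]]]' >/dev/null; python3 st.py; done
python3 - <<'E'
from h import *
im=ctrl.get_image('side');save(cv2.resize(im[175:315,170:370],(800,560)),'s18.png')
E
```

```text
tilt y,z [-0.0001 -0.0077] pos [0.5773 0.0782 0.0328] yaw 77.86 tq [-0.118  1.21   0.121] f tool [-2.71  0.61 -7.48] t 29.5167
tilt y,z [-0.0002 -0.0076] pos [0.5773 0.0782 0.0328] yaw 77.86 tq [-0.096  1.283  0.152] f tool [-3.63  0.82 -6.9 ] t 29.6
tilt y,z [-0.0001 -0.0077] pos [0.5773 0.0782 0.0328] yaw 77.86 tq [-0.129  1.316  0.091] f tool [-2.85  0.22 -8.06] t 29.6833
tilt y,z [-0.0001 -0.0077] pos [0.5773 0.0782 0.0328] yaw 77.86 tq [-0.097  1.227  0.131] f tool [-2.26  0.51 -7.26] t 29.7667
tilt y,z [-0.0002 -0.0077] pos [0.5773 0.0782 0.0328] yaw 77.86 tq [-0.105  1.237  0.078] f tool [-2.92  0.54 -7.93] t 29.85
tilt y,z [-0.0001 -0.0076] pos [0.5773 0.0782 0.0329] yaw 77.86 tq [-0.116  1.278  0.121] f tool [-3.58 -0.09 -7.3 ] t 29.9333
tilt y,z [-0.0001 -0.0076] pos [0.5773 0.0782 0.0329] yaw 77.86 tq [-0.121  1.26   0.151] f tool [-3.84  0.19 -7.42] t 30.0167
```

View pics/s18.png

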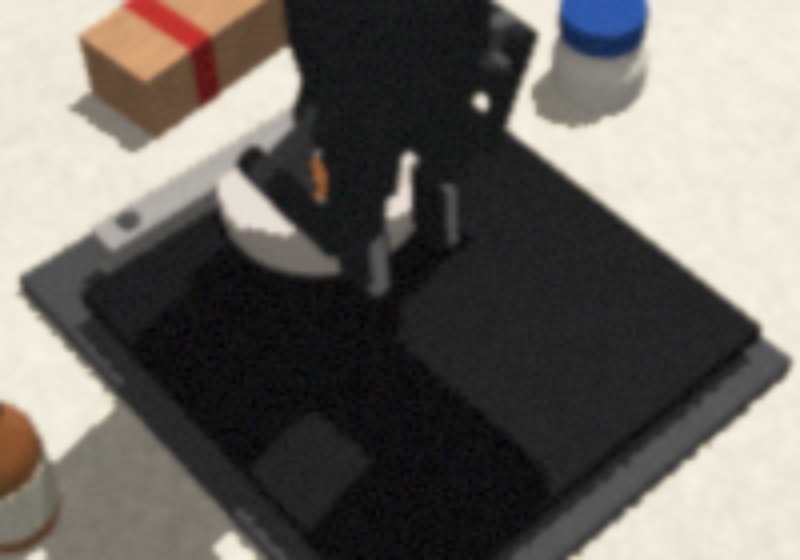

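The reading is about 7.5 N. Some of it may be going into platen friction, because the rim is also being pressed down by about 3 N. I'll add 0.3 mm so the bar force sits in the middle of the window, then hold.

```bash
python3 -m handwheel '[[0.03,[0,0,0.0003],[0,0,0]],[0.03,[0,0,0],[0,0,0]],[0.03,[0,0,0],[0,0,0]]]' >/dev/null; python3 st.py
for i in 1 2 3 4 5 6 7 8; do python3 -m handwheel '[[0.03,[0,0,0],[0,0,0]]]' >/dev/null; python3 st.py; done
```

```text
tilt y,z [-0.0002 -0.0084] pos [0.5773 0.0782 0.0327] yaw 77.86 tq [-0.113  1.34   0.115] f tool [-3.92 -0.19 -7.73] t 30.3167
tilt y,z [-0.0002 -0.0083] pos [0.5773 0.0781 0.0328] yaw 77.86 tq [-0.185  1.342  0.101] f tool [-3.32  0.53 -8.54] t 30.4
tilt y,z [-0.0002 -0.0084] pos [0.5773 0.0782 0.0328] yaw 77.86 tq [-0.121  1.351  0.086] f tool [-3.52  1.08 -8.8 ] t 30.4833
tilt y,z [-0.0002 -0.0083] pos [0.5773 0.0781 0.0327] yaw 77.86 tq [-0.098  1.373  0.148] f tool [-3.04  0.75 -8.56] t 30.5667
tilt y,z [-0.0002 -0.0083] pos [0.5773 0.0781 0.0327] yaw 77.86 tq [-0.161  1.352  0.152] f tool [-3.63  0.18 -9.11] t 30.65
tilt y,z [-0.0002 -0.0083] pos [0.5773 0.0781 0.0327] yaw 77.86 tq [-0.131  1.351  0.127] f tool [-3.36  0.87 -8.53] t 30.7333
tilt y,z [-0.0002 -0.0083] pos [0.5773 0.0782 0.0328] yaw 77.86 tq [-0.144  1.328  0.12 ] f tool [-4.1  -0.74 -8.28] t 30.8167
tilt y,z [-0.0002 -0.0083] pos [0.5773 0.0781 0.0328] yaw 77.85 tq [-0.089  1.361  0.08 ] f tool [-3.57  0.19 -8.98] t 30.9
tilt y,z [-0.0002 -0.0084] pos [0.5773 0.0782 0.0328] yaw 77.86 tq [-0.044  1.371  0.123] f tool [-2.18  0.85 -8.53] t 30.9833
```

Held about 0.6 s at about 8.6 N total, roughly 7.6 N on the bar. Now I'll back off straight, lift and check.

```bash
python3 -m handwheel '[[0.03,[0,0,-0.001],[0,0,0]],[0.03,[0,0,-0.001],[0,0,0]],[0.03,[0,0,-0.002],[0,0,0]],[0.03,[0,0,-0.004],[0,0,0]],[0.03,[0,0,-0.006],[0,0,0]],[0.03,[-0.01,0,-0.004],[0,0,0]],[0.03,[-0.03,0,0],[0,0,0]],[0.03,[-0.03,0,0],[0,0,0]],[0.03,[-0.03,0,-0.02],[0,0,0]],[0.03,[-0.02,0,-0.03],[0,0,0]]]'
python3 -m handwheel '[[0.03,[0,0,-0.03],[0,0,0]],[0.03,[0,0,-0.02],[0,0,0]],[0.03,[0,0,0],[0,0,0]],[0.03,[0,0,0],[0,0,0]],[0.03,[0,0,0],[0,0,0]],[0.03,[0,0,0],[0,0,0]]]'
python3 - <<'E'
from h import *
o=ctrl.get_obs(); c=cam('wrist',o); im=ctrl.get_image('wrist'); save(im,'w19.png')
x,y=258,238
im=ctrl.get_image('side');save(cv2.resize(im[y-45:y+45,x-60:x+60],(800,600),interpolation=cv2.INTER_CUBIC),'s19.png')
x,y=270,225
im=ctrl.get_image('scene');save(cv2.resize(im[y-45:y+45,x-60:x+60],(800,600),interpolation=cv2.INTER_CUBIC),'sc19.png')
E
```

```text
t: 31.82
tool_pos: [0.5156, 0.0915, 0.1586]
tool_rot: [0.168, 1.56, -0.167]
contact_force: [-0.5, 0.1, 1.0]
opening: 0.0301
t: 32.32
tool_pos: [0.4651, 0.1022, 0.1542]
tool_rot: [0.167, 1.567, -0.167]
contact_force: [-0.3, 0.5, -0.1]
opening: 0.03
```

View pics/w19.png

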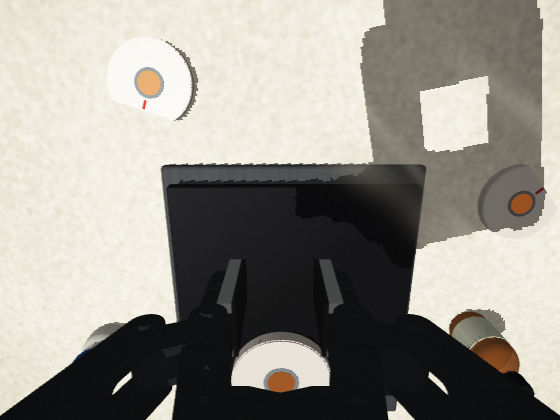

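View pics/s19.png

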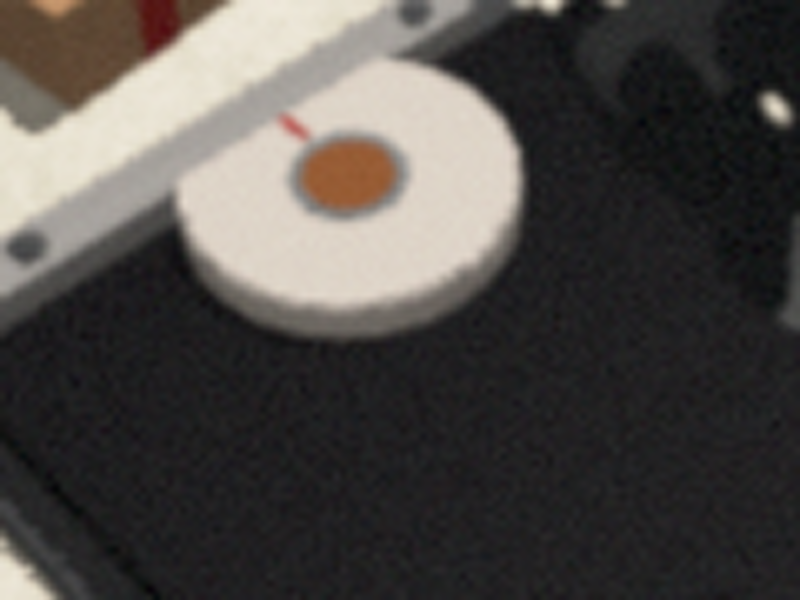

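View pics/sc19.png

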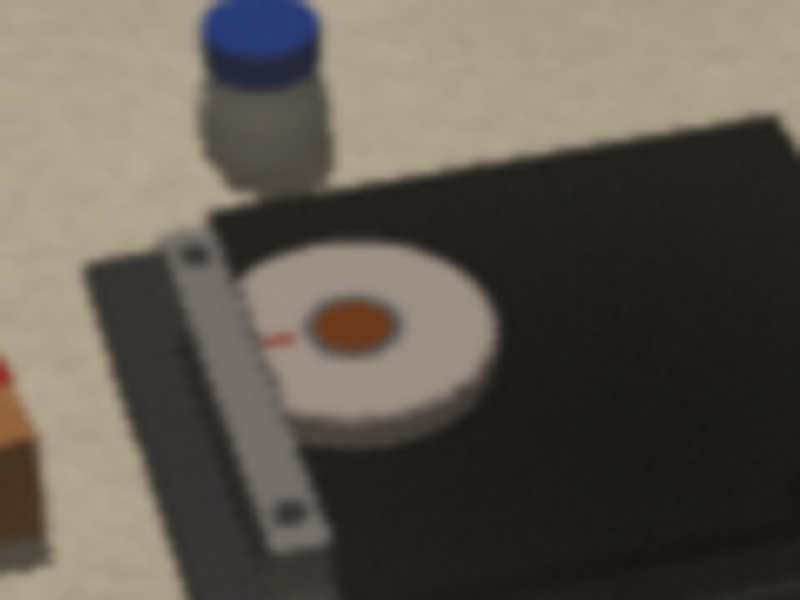

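The flat looks flush in both side views. I'll take one more look from above with the wrist camera for the angle and gap.

```bash
python3 -m handwheel '[[0.06,[-0.02,0,0.02],[0,0,0]],[0.06,[-0.02,0,0.025],[0,0,0]],[0.06,[-0.02,0,0.03],[0,0,0]],[0.06,[-0.015,0,0.03],[0,0,0]],[0.06,[0,0,0.01],[0,0,0]],[0.06,[0,0,0],[0,0,0]],[0.06,[0,0,0],[0,0,0]],[0.06,[0,0,0],[0,0,0]]]'
python3 - <<'E'
from h import *
o=ctrl.get_obs(); c=cam('wrist',o); im=ctrl.get_image('wrist'); save(im,'w20.png')
save(cv2.resize(im[150:300,180:380],(800,600),interpolation=cv2.INTER_CUBIC),'w20c.png')
E
```

```text
t: 33.13
tool_pos: [0.5756, 0.0783, 0.2266]
tool_rot: [0.167, 1.571, -0.167]
contact_force: [-0.0, 1.3, -0.9]
opening: 0.06
```

View pics/w20.png

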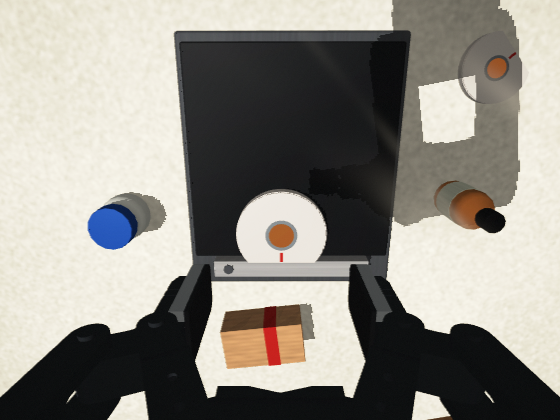

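View pics/w20c.png

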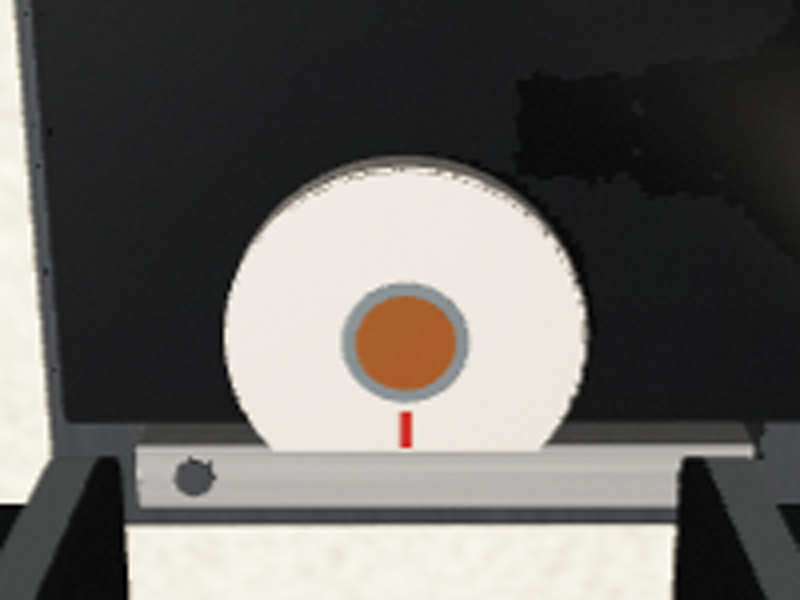

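From above, the flat (row 451 of the crop) is parallel to the bar with no visible gap. The fingers are well clear and the bystanders stand where they were. Handing in.

```bash
python3 -c "
from station import ctrl
print(ctrl.finish_job())"
```

```text
the job is handed in; nothing more can be done
None
```

I turned the disc to face the steel bar, slid it up to it, pressed it home and let go. I handed the job in at about 33 s of the 72 s allowed; no verdict was reported.

- **Turning:** The first turn slipped. I tried about 153° quickly, but the disc only turned about 50° and moved about 14 mm, because one fingertip carried most of the load. I re-centred, balanced the two fingertips and turned the remaining 103° slowly at about 6 N with no visible slip.
- **Pressing:** Pushing from on top slipped at about 3 N sideways, too little to press with. I lifted off and pushed on the rear rim with both fingertips instead. I held about 7.5 N for 0.5 s, then about 8.6 N for 0.65 s.
- **Bar force:** I estimate 7 to 8 N on the bar during the last hold, after platen friction. That force was not measured directly.
- **Limits:** No reading during the work came near the 20 N limit.
- **Last checks:** In the wrist, scene and side pictures the flat is parallel to the bar with no visible gap. The fingers are clear, and the bottle, jar and carton look unmoved. I judged these by eye and did not measure the final angle or gap in numbers.

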